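# Clear the board and seat the mixing bowl in its dished rest

## Robot

A 7-joint arm with a two-finger parallel gripper is mounted at the origin on the work surface. World frame = base frame: x ahead of the robot, y to its left, z up, the work surface at z = 0. Lengths are in m, angles in rad, forces in N, time in s.
With the tool pointing down it reaches from about 0.425 to 0.875 m from the base axis. Payload 4.7 kg.
Tool frame: the origin (TCP) lies midway between the tips of the shut fingers; the grasp point (between the pads) lies 19 mm behind it; x points along the fingers, z is the direction in which the jaws open and shut, and the axes are right-handed (so a half turn about x gives the same grasp; the last joint's range is limited). The gripper opens to 87 mm and grips with 3 to 60 N. Pads are 19 mm wide; open, the fingers measure 117 mm over their backs; the gripper's body (75 mm by 190 mm) begins 51 mm behind the grasp point.
Start: joints at [-1.178, 0.321, -0.07, 1.45, 0.023, 1.371, -0.057], TCP at [0.24, 0.604, 0.223] pointing down, gripper open.
Joint ranges: [-2.86, 2.86], [-0.3, 2.09], [-1.38, 1.24], [0.06, 2.45], [-1.56, 4.7], [0.09, 2.05], [-2.69, 2.69]. Speed limits (rad/s): [2.57, 2.57, 3.14, 3.14, 3.14, 3.14, 3.14].

## Interface

Orientations are given as a rotation vector (axis times angle).
In Python, from bench import ctrl gives the robot as it stands.
- The arm moves only by the shell command python3 -m pendant 'ROWS' [OPENING] [FORCE]. ROWS is JSON, a list of rows, each an object with "travel": the shift along the tool's x, y, z in m, a list of three; "twist": the turn about the tool's x in rad. In form: [{"travel": [x, y, z], "twist": twist}, ...]. A call has 1 to 10 rows; each row is the pose to reach, as a shift and turn from the pose measured when the call began, along the tool's axes at that moment; what a row does not reach only later rows make up. A row lasts 1/8 s, in which the tool goes at most 62.5 mm and 10.7 degrees, less where a joint would pass 70% of its speed; a pose out of reach is approached as far as the arm can. A call with a gripper value outside its range is refused whole. OPENING is the opening, from -1 (shut) to 1 (fully open), so that 0 is half open, set as the call begins (- or left out, the last holds). The fingers move at their own pace and stop on an object; FORCE is the grip in N (left out, the last holds). Time passes only in rows, so rows that repeat a pose let the fingers close. It gives the time, the measured TCP pose, the force and the opening at its end, in the units of the state.
- ctrl.get_state(): the state, without advancing time (a new reading comes with each control period).
- ctrl.get_image(name): name is "scene" or "top" or "wrist"; returns the picture (420x560x3 uint8, red, green, blue); there is no depth.
- ctrl.camera_model(name): a dict with "K" (3x3 intrinsics, pixels), "rvec" (rotation vector, rad) and "tvec" (3), from world to camera coordinates, as OpenCV has them; the wrist camera has in their place "T_tool_cam" (4x4, takes a point from camera to tool coordinates, whose origin is the TCP and whose axes are the tool frame's). Camera axes: x right, y down, z forward; pixel columns grow to the right and rows downward; lengths in m; the calibration is good to about 2 mm. A picture is of the moment at which its call begins: read the wrist's pose just before it. camera_model takes no time and is no camera call.
- ctrl.close_job(): hands the job in, once; it reports no verdict.
The state is a dict: "time": time; "joint_positions": joint angles; "qd": joint speeds; "joint_torque": joint torques, N m; "position": TCP position; "tool_rot": TCP orientation; "ft_force": force on the tool from outside, world axes, zero at the start; "torque": the same for the moment, N m; "grip_width": opening from 0.0 (shut) to 1.0 (fully open).
Only numpy, scipy, OpenCV 4.12 (cv2) and the standard library are available. Lean on these libraries where they do the work, as an engineer would, in place of code of your own. Each camera call takes 0.05 s, during which the arm holds its last target.

## Task

Use the green scraper block to sweep the four chocolate chunks off the white board into the yellow tray along its side, without handling the chunks with the fingers, and set the scraper back down on the bench, clear of board and tray. Then slide the blue bowl along the board, without lifting or upsetting it, until it drops into the dished rest and sits fully home, level and centred; leave the amber jar standing where it is.

Things in the scene. Friction and masses are not known exactly. Their poses are not given: they have to be found in the camera images.
- board: White plastic work board, 200 x 450 x 45 mm, fixed on the bench. Origin: centre of its underside; z up, top at z = 45 mm; x across its width (the tray adjoins the long edge x = -100 mm, the robot's side), y along its length, from the bowl's starting end to the dished rest. The chunks start between bowl and rest, centres at x = -75 to 40, y = -14 to 50 mm.
- rest (a point): Dished rest let into the board: a 45 degree conical metal-lined hollow, 112 mm across at the board's top, narrowing to 92 mm at its flat floor 10 mm down. This point is on the hollow's axis (board x = 0, y = 155 mm), on the hollow's floor: it is where the centre of the bowl's underside lies when the bowl is home. Axes as the board's.
- tray (a point): Yellow open crumb tray fixed against the board's long -x edge, 90 mm (x) x 300 mm (y) outside, 3 mm walls 28 mm high, so it lies 17 mm below the board's top. This point is the centre of its inner floor (board x = -145, y = 18, z = 3 mm). Axes as the board's.
- bowl: Loose blue round-bottomed bowl, about 0.4 kg, 58 mm high, wall 4 mm, open top. Outside radius 44 mm at its flat foot, 52 at 10 mm up, 60 at 24, 64 at 38, 65 at the rim; inner floor 5 mm up. Origin: centre of the foot's underside, z up. Starts standing at board y about -130 mm. Slid over the rest it tips forward a little, then, pushed on, drops 10 mm and centres itself on the rest's floor; its rim is then 48 mm above the board.
- scraper: Loose scraper block, 0.22 kg, standing upright on the bench beyond one end of the board (either end), length roughly along the board's x. Green foot 34 mm (x) x 120 mm (y, its length), 30 mm high; on it a black grip 24 mm (x) x 100 mm (y), from 30 to 71 mm height. Origin: centre of the underside, z up. Sweeps along its own x, the foot just over the board.
- chip1: Loose dark brown chocolate chunk, 26 x 22 x 14 mm, 11 g, lying flat on the board. Origin: centre of its underside.
- chip2: Loose dark brown chocolate chunk, 26 x 22 x 14 mm, 11 g, lying flat on the board. Origin: centre of its underside.
- chip3: Loose dark brown chocolate chunk, 26 x 22 x 14 mm, 11 g, lying flat on the board. Origin: centre of its underside.
- chip4: Loose dark brown chocolate chunk, 26 x 22 x 14 mm, 11 g, lying flat on the board. Origin: centre of its underside.
- jar: Bystander: amber glass jar with red lid, 68 mm across, 90 mm high, standing beyond the end of the board where the scraper is not. Origin: centre of the underside. Other kitchen things, up to 190 mm high, stand on the bench beyond the board.
- scraper_mid (a point): The middle of the scraper block, 35 mm above the centre of its underside when it stands upright.

How it is judged:
By the outcome, as a careful person would: the job done as asked, in the order asked, and still so for the second after the job is handed in, with the robot touching nothing.
It also fails if it takes over 72 s, if anything falls off the work surface, if the arm or the gripper's body presses on something with over 40 N, if the wrist force passes 120 N, or if a joint passes its speed limit or range.

## Working session

There is one attempt and no reset: what is moved stays moved. The work goes in short steps, Python scripts to look and compute and a shell command to move; the robot and the scene stay as the last step left them, time stands still between calls to the robot, and variables do not carry over. Pictures are saved under pics/ and viewed, and the job is handed in when it is done.

```bash
ls; mkdir -p pics; python3 - <<'E'
from bench import ctrl
import cv2,numpy as np
s=ctrl.get_state()
for k,v in s.items(): print(k,np.round(v,4))
for n in ("scene","top"):
    cv2.imwrite(f"pics/{n}0.png",ctrl.get_image(n)[:,:,::-1])
    m=ctrl.camera_model(n); print(n,{k:np.round(v,4).tolist() for k,v in m.items()})
print(ctrl.camera_model("wrist"))
E
```

```text
pics
time 0.0
joint_positions [-1.1779  0.3218 -0.0701  1.4517  0.0226  1.3708 -0.0569]
qd [-0.0002  0.0003  0.0007  0.0002  0.0001 -0.0003  0.0001]
joint_torque [-2.00000e-04 -4.91287e+01 -4.03900e-01 -3.12528e+01 -6.40000e-02
  4.37000e-02  2.00000e-04]
position [0.2402 0.6034 0.2214]
tool_rot [-0.927   1.3665  0.925 ]
ft_force [-1.2632 -0.2201  0.027 ]
torque [-0.0573  0.0443 -0.0051]
grip_width 1.0029
scene {'K': [[421.7846, 0.0, 275.918], [0.0, 421.7846, 211.0362], [0.0, 0.0, 1.0]], 'rvec': [0.9221, 2.5284, -1.0324], 'tvec': [0.3925, -0.2091, 1.1176]}
top {'K': [[540.2659, 0.0, 283.5099], [0.0, 540.2659, 198.3198], [0.0, 0.0, 1.0]], 'rvec': [2.1752, -2.1165, 0.1339], 'tvec': [-0.0064, 0.5294, 1.0709]}
{'K': array([[324.25948246,   0.        , 276.96656826],
       [  0.        , 324.25948246, 208.55404632],
       [  0.        ,   0.        ,   1.        ]]), 'T_tool_cam': array([[-6.54322300e-05, -2.79587183e-01,  9.60120306e-01,
        -1.61574107e-01],
       [ 4.11294335e-04, -9.60120235e-01, -2.79587134e-01,
         7.76413033e-02],
       [ 9.99999913e-01,  3.76598033e-04,  1.77815433e-04,
        -1.68938690e-04],
       [ 0.00000000e+00,  0.00000000e+00,  0.00000000e+00,
         1.00000000e+00]])}
```

View pics/scene0.png

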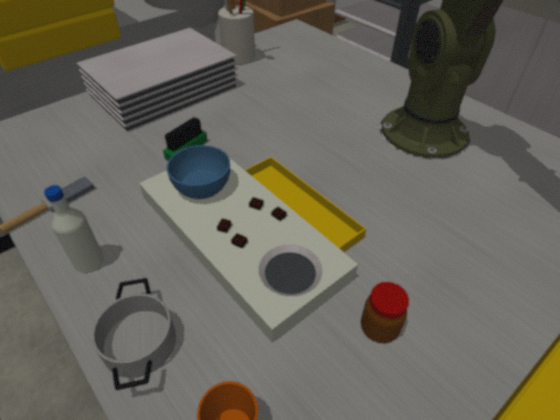

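View pics/top0.png

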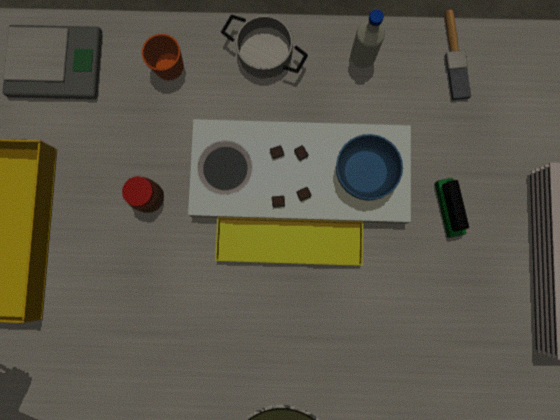

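The top view shows the board (190–411, 121–220), the tray below it, the bowl at (369,167) and the rest at (225,167). The four chips are near (277,152), (301,153), (278,201) and (304,194). The scraper is at (452,207) and the jar at (140,193).

```bash
cat > h.py <<'E'
from bench import ctrl
import cv2,numpy as np
from scipy.spatial.transform import Rotation as R
def cam(n):
    m=ctrl.camera_model(n)
    if n!="wrist": return np.array(m["K"]),R.from_rotvec(m["rvec"]).as_matrix(),np.array(m["tvec"])
    s=ctrl.get_state();T=np.eye(4);T[:3,:3]=R.from_rotvec(s["tool_rot"]).as_matrix();T[:3,3]=s["position"]
    W=np.linalg.inv(T@m["T_tool_cam"]);return np.array(m["K"]),W[:3,:3],W[:3,3]
def ray(c,px,z):
    K,Rm,t=c;px=np.atleast_2d(px).astype(float)
    d=(np.linalg.inv(K)@np.c_[px,np.ones(len(px))].T).T@Rm
    o=-Rm.T@t
    return o+d*((z-o[2])/d[:,2])[:,None]
def proj(c,P):
    K,Rm,t=c;q=(np.atleast_2d(P)@Rm.T+t)@K.T;return q[:,:2]/q[:,2:]
def big(mask):
    cs,_=cv2.findContours(mask,cv2.RETR_EXTERNAL,cv2.CHAIN_APPROX_NONE)
    return sorted(cs,key=cv2.contourArea,reverse=True)
E
python3 - <<'E'
from h import *
c=cam("top");im=cv2.imread("pics/top0.png");hsv=cv2.cvtColor(im,cv2.COLOR_BGR2HSV)
for p in [(300,170),(240,60),(230,25),(369,167),(452,207),(440,200),(290,240),(277,152),(200,190),(140,190)]: print(p,hsv[p[1],p[0]],end=' ')
print()
# board
b,g,r=[im[:,:,i].astype(int) for i in range(3)]
H,S,V=[hsv[:,:,i].astype(int) for i in range(3)]
m=((V>150)&(S<45)).astype(np.uint8)*255; m[:100]=0;m[230:]=0;m[:,:170]=0;m[:,430:]=0
m=cv2.morphologyEx(m,cv2.MORPH_CLOSE,np.ones((3,3)))
k=big(m)[0]; print(cv2.contourArea(k),cv2.boundingRect(k))
W=ray(c,cv2.convexHull(k).reshape(-1,2),.045)[:,:2]
rc=cv2.minAreaRect((W*1000).astype(np.float32));print("board",rc,cv2.boxPoints(rc))
def show(name,m,z,n=1):
    for k in big(m.astype(np.uint8)*255)[:n]:
        W=(ray(c,k.reshape(-1,2),z)[:,:2]*1000).astype(np.float32)
        print(name,cv2.contourArea(k),cv2.boundingRect(k),cv2.minAreaRect(W))
show("bowl",(H>95)&(H<125)&(S>90)&(np.arange(560)[None]>330)&(np.arange(560)[None]<410)&(np.arange(420)[:,None]>100),.103)
roi=np.zeros_like(H,bool);roi[125:215,255:325]=1
show("chips",(V<110)&roi,.059,4)
roi=np.zeros_like(H,bool);roi[170:245,425:480]=1
show("blk",(V<45)&roi,.071); show("green",(H>40)&(H<90)&(S>90)&roi,.03); 
show("greenblk",(((H>40)&(H<90)&(S>90))|(V<60))&roi,.03)
show("tray",(H>20)&(H<35)&(S>120)&(np.arange(560)[None]>200)&(np.arange(560)[None]<380),.028)
show("jar",((H<8)|(H>172))&(S>150)&(np.arange(560)[None]<170)&(np.arange(420)[:,None]>160),.09)
roi=np.zeros_like(H,bool);roi[130:205,192:256]=1
show("rest",(V<150)&roi,.045)
E
```

```text
(300, 170) [ 35  12 131] (240, 60) [50 21 36] (230, 25) [19 30 95] (369, 167) [102 129  85] (452, 207) [105  85   6] (440, 200) [ 64 255  21] (290, 240) [ 30 189 132] (277, 152) [13 95 51] (200, 190) [ 38  16 129] (140, 190) [  2 230 100] Traceback (most recent call last):
  File "<stdin>", line 10, in <module>
IndexError: list index out of range
```

```bash
cat > meas.py <<'E'
from h import *
import sys
def run(fn):
    c=cam("top");im=cv2.imread(fn);hsv=cv2.cvtColor(im,cv2.COLOR_BGR2HSV)
    H,S,V=[hsv[:,:,i].astype(int) for i in range(3)]
    X=np.arange(560)[None];Y=np.arange(420)[:,None]
    print("bench",hsv[300,300],hsv[110,300],hsv[180,420],"edge",hsv[118:126,300].tolist())
    m=((V>118)&(S<45)).astype(np.uint8)*255; m[:100]=0;m[230:]=0;m[:,:170]=0;m[:,430:]=0
    k=big(m)[0]; print(cv2.contourArea(k),cv2.boundingRect(k))
    W=ray(c,cv2.convexHull(k).reshape(-1,2),.045)[:,:2]
    rc=cv2.minAreaRect((W*1000).astype(np.float32));print("board",rc,cv2.boxPoints(rc).tolist())
    def show(name,m,z,n=1):
        for k in big(m.astype(np.uint8)*255)[:n]:
            W=(ray(c,k.reshape(-1,2),z)[:,:2]*1000).astype(np.float32)
            print(name,cv2.contourArea(k),cv2.boundingRect(k),np.round(np.hstack(cv2.minAreaRect(W)),1))
    show("bowl",(H>95)&(H<125)&(S>90)&(V>25)&(X>190)&(X<415)&(Y>100)&(Y<230),.103)
    show("chips",(V<85)&(X>255)&(X<325)&(Y>125)&(Y<215),.059,4)
    roi=(X>425)&(X<480)&(Y>170)&(Y<245)
    show("blk",(V<15)&roi,.071); show("green",(H>40)&(H<90)&(S>150)&(V>15)&roi,.03)
    show("tray",(H>20)&(H<35)&(S>120)&(X>200)&(X<380),.028)
    show("jar",((H<8)|(H>172))&(S>150)&(X<170)&(Y>160),.09)
    show("rest",(V<105)&(X>192)&(X<256)&(Y>130)&(Y<205),.045)
run(sys.argv[1])
E
python3 meas.py pics/top0.png
python3 - <<'E'
import cv2
im=cv2.imread("pics/top0.png")[165:250,420:490]
im=cv2.convertScaleAbs(im,alpha=3);cv2.imwrite("pics/scr.png",cv2.resize(im,None,fx=6,fy=6))
E
```

```text
bench [21 44 98] [24 42 97] [25 30 95] edge [[23, 34, 97], [24, 36, 98], [25, 31, 90], [28, 36, 99], [15, 13, 120], [30, 18, 130], [53, 8, 131], [47, 18, 131]]
20762.0 (188, 119, 223, 103)
board ((589.3109741210938, -23.802093505859375), (449.7349853515625, 200.11624145507812), 89.80718231201172) [[488.4966735839844, -248.3315887451172], [688.6117553710938, -249.0050506591797], [690.125244140625, 200.72740173339844], [490.01019287109375, 201.40086364746094]]
bowl 3245.5 (337, 135, 65, 65) [ 586.3 -156.6  126.3  123.9    0.8]
chips 133.5 (294, 145, 15, 16) [620.7 -24.6  27.7  23.7  28.5]
chips 132.0 (270, 145, 14, 15) [620.4  24.5  24.9  26.4  20.3]
chips 130.5 (296, 187, 16, 15) [536.6 -32.3  23.6  26.1  27.8]
chips 126.5 (272, 196, 13, 12) [519.5  18.6  22.3  24.1   1.6]
blk 693.5 (443, 181, 25, 51) [ 519.2 -330.2   97.5   32.5   12.7]
green 339.5 (435, 179, 31, 58) [ 520.9 -332.4  116.    37.9   12.9]
tray 6351.0 (215, 217, 149, 49) [443.3  -5.6 300.8  90.9  89.7]
jar 694.0 (122, 177, 33, 30) [528.4 292.8  59.6  58.8  47.7]
rest 2059.5 (198, 141, 54, 53) [591.  131.3 107.1 110.2  30.3]
```

View pics/scr.png

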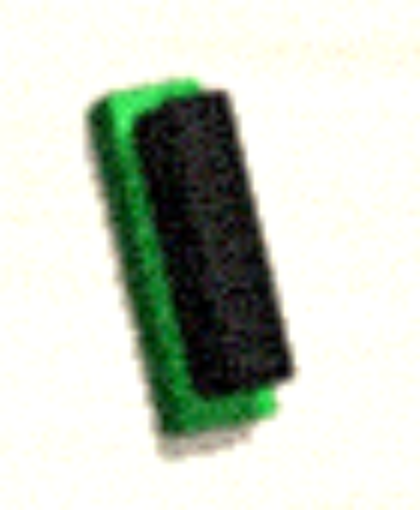

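```bash
cat > go.py <<'E'
# usage: go.py x y z yaw(jaw axis world angle deg or -)  -> tool-frame shift needed
from h import *
import sys
s=ctrl.get_state();Rm=R.from_rotvec(s["tool_rot"]).as_matrix();p=np.array(s["position"])
yaw=np.degrees(np.arctan2(Rm[1,2],Rm[0,2]))
print("t",round(s["time"],2),"p",p.round(4),"x",Rm[:,0].round(3),"y",Rm[:,1].round(3),"z",Rm[:,2].round(3),"jaw",yaw.round(2),"F",np.round(s["ft_force"],1),"g",round(s["grip_width"],3),"q7",round(s["joint_positions"][6],2))
if len(sys.argv)>3:
    t=np.array([float(v) for v in sys.argv[1:4]])
    print("travel",(Rm.T@(t-p)).round(4))
    if len(sys.argv)>4:
        for k in (0,180,-180):
            a=float(sys.argv[4])+k-yaw
            # tool x down: +twist turns jaw by -twist in world yaw
            print("twist",round(np.radians(-a if Rm[2,0]<0 else a),3))
E
python3 go.py 0.520 -0.334 0.16 102.8
python3 - <<'E'
from h import *
c=cam("top");print("cam",(-c[1].T@c[2]).round(3)); print(ray(c,[[530,170],[530,350]],.12).round(3))
E
```

```text
t 0.1 p [0.2403 0.6034 0.2216] x [-0.    -0.002 -1.   ] y [-0.929  0.37  -0.   ] z [ 0.37   0.929 -0.002] jaw 68.3 F [ 0.1  0.1 -0.6] g 1.0 q7 -0.06
travel [ 0.063  -0.6065 -0.7675]
twist -0.602
twist -3.744
twist 2.539
cam [ 0.38  -0.006  1.133]
[[ 0.585 -0.459  0.12 ]
 [ 0.252 -0.448  0.12 ]]
```

```bash
python3 go.py 0.53 0.22 0.27 0
```

```text
t 0.1 p [0.2403 0.6034 0.2216] x [-0.    -0.002 -1.   ] y [-0.929  0.37  -0.   ] z [ 0.37   0.929 -0.002] jaw 68.3 F [ 0.1  0.1 -0.6] g 1.0 q7 -0.06
travel [-0.0479 -0.411  -0.2492]
twist 1.192
twist -1.95
twist 4.334
```

```bash
python3 -m pendant '[{"travel":[-0.02,-0.05,-0.03],"twist":0.13},{"travel":[-0.03,-0.1,-0.06],"twist":0.28},{"travel":[-0.048,-0.15,-0.09],"twist":0.43},{"travel":[-0.048,-0.2,-0.12],"twist":0.58},{"travel":[-0.048,-0.25,-0.15],"twist":0.73},{"travel":[-0.048,-0.3,-0.18],"twist":0.88},{"travel":[-0.048,-0.35,-0.21],"twist":1.03},{"travel":[-0.048,-0.4,-0.24],"twist":1.18},{"travel":[-0.048,-0.411,-0.249],"twist":1.2}]' 1; python3 go.py 0.515 -0.31 0.23 -77.2
```

```text
time: 1.23
position: [0.5324, 0.2149, 0.2697]
tool_rot: [0.01, 1.571, -0.016]
ft_force: [-0.2, -0.1, -0.2]
grip_width: 1.002
t 1.23 p [0.5324 0.2149 0.2697] x [-0.    -0.004 -1.   ] y [ 0.017  1.    -0.004] z [ 1.    -0.017  0.   ] jaw -0.97 F [-0.2 -0.1 -0.2] g 1.002 q7 -0.41
travel [ 0.0418 -0.525  -0.0085]
twist 1.33
twist -1.811
twist 4.472
```

```bash
python3 -m pendant '[{"travel":[0,-0.06,0],"twist":0.16},{"travel":[0,-0.12,0],"twist":0.32},{"travel":[0,-0.18,0],"twist":0.48},{"travel":[0,-0.24,0],"twist":0.64},{"travel":[0,-0.3,0],"twist":0.8},{"travel":[0,-0.36,0],"twist":0.96},{"travel":[0.01,-0.42,0],"twist":1.12},{"travel":[0.02,-0.48,-0.005],"twist":1.28},{"travel":[0.04,-0.525,-0.008],"twist":1.33},{"travel":[0.04,-0.525,-0.008],"twist":1.33}]' 1; python3 - <<'E'
from h import *
c=cam("wrist");im=ctrl.get_image("wrist")[:,:,::-1].copy();cv2.imwrite("pics/w1.png",im)
hsv=cv2.cvtColor(im,cv2.COLOR_BGR2HSV);H,S,V=[hsv[:,:,i].astype(int) for i in range(3)]
np.savez("w1.npz",*c)
for n,m,z in (("grn",(H>40)&(H<90)&(S>150)&(V>12),.03),("blk",V<12,.071)):
  for k in big(m.astype(np.uint8)*255)[:2]:
    print(n,cv2.contourArea(k),cv2.boundingRect(k),np.round(np.hstack(cv2.minAreaRect((ray(c,k.reshape(-1,2),z)[:,:2]*1000).astype(np.float32))),1))
cv2.imwrite("pics/w1b.png",cv2.convertScaleAbs(im,alpha=2.5))
E
python3 go.py
```

```text
time: 2.48
position: [0.5127, -0.3131, 0.2298]
tool_rot: [1.042, 1.305, -1.053]
ft_force: [-0.6, 0.5, 0.6]
grip_width: 0.997
blk 3705.5 (1, 395, 223, 25) [ 194.8 -168.5   38.6  282.6   12.3]
blk 1874.5 (240, 395, 133, 25) [ 247.5 -410.3   38.7  168.4   12.3]
t 2.52 p [ 0.5145 -0.3105  0.2306] x [-0.002 -0.003 -1.   ] y [ 0.975  0.22  -0.003] z [ 0.22  -0.975  0.003] jaw -77.28 F [0.1 1.6 0.2] g 1.002 q7 -0.69
```

View pics/w1b.png

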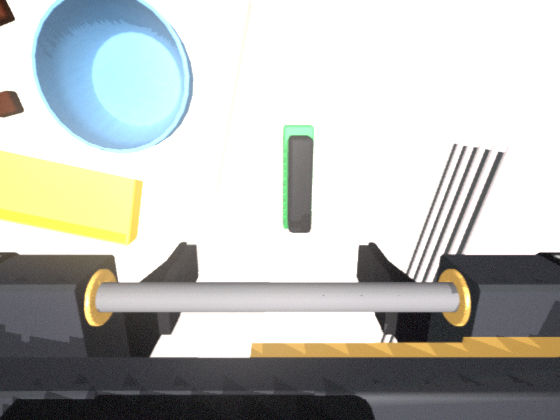

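```bash
python3 - <<'E'
from h import *
im=cv2.imread("pics/w1.png");hsv=cv2.cvtColor(im,cv2.COLOR_BGR2HSV);
c=cam("wrist")  # at rest now
cr=np.zeros(im.shape[:2],bool);cr[110:242,270:330]=1
V=hsv[:,:,2].astype(int)
d=np.load("w1.npz");c0=[d[k] for k in d.files]
for n,m,z in (("all",(V<60)&cr,.03),("blk",(V<25)&(hsv[:,:,1]<140)&cr,.071)):
  k=big(m.astype(np.uint8)*255)[0]
  for cc in(c0,c): print(n,cv2.boundingRect(k),np.round(np.hstack(cv2.minAreaRect((ray(cc,k.reshape(-1,2),z)[:,:2]*1000).astype(np.float32))),1))
a=cv2.resize(cv2.convertScaleAbs(im[115:240,270:330],alpha=3.5),None,fx=4.6,fy=4.6);cv2.imwrite("pics/w1c.png",a)
print("proj model",proj(c,[[.520,-.334,.071],[.520,-.334,0.03]]).round(1), "campos",(-c[1].T@c[2]).round(3))
E
```

```text
all (288, 136, 25, 97) [ 514.5 -339.6  111.8   26.7   13.1]
all (288, 136, 25, 97) [ 516.7 -336.7  111.9   26.8   13.3]Traceback (most recent call last):
  File "<stdin>", line 8, in <module>
IndexError: list index out of range
```

```bash
python3 - <<'E'
from h import *
im=cv2.imread("pics/w1.png");hsv=cv2.cvtColor(im,cv2.COLOR_BGR2HSV);
cr=np.zeros(im.shape[:2],bool);cr[110:242,270:330]=1
V=hsv[:,:,2].astype(int)
d=np.load("w1.npz");c0=[d[k] for k in d.files]
c=cam("wrist")
m=(V<60)&cr;k=big(m.astype(np.uint8)*255)[0]
for cc in(c0,c): print(np.round(np.hstack(cv2.minAreaRect((ray(cc,k.reshape(-1,2),.071)[:,:2]*1000).astype(np.float32))),1))
a=cv2.resize(cv2.convertScaleAbs(im[115:240,270:330],alpha=3.5),None,fx=4.6,fy=4.6);cv2.imwrite("pics/w1c.png",a)
print((-c[1].T@c[2]).round(3))
ctrl.get_image("top");c=cam("wrist");s=ctrl.get_state();print(s["position"],s["qd"])
E
```

```text
[ 522.9 -334.6   99.1   23.7   13.1]
[ 524.9 -331.8   99.2   23.7   13.3]
[ 0.589 -0.293  0.392]
[ 0.51570677 -0.30884752  0.23113116] [-0.02768678 -0.02046211 -0.02335217 -0.00827812 -0.00060468  0.00052949
 -0.00056797]
```

View pics/w1c.png

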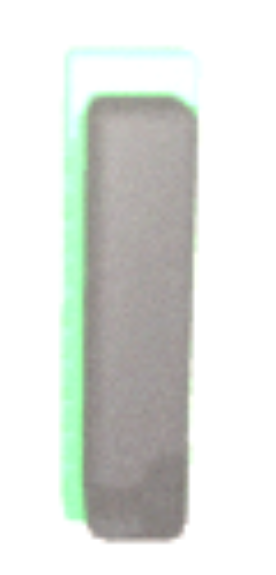

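```bash
python3 go.py 0.522 -0.3345 0.039 -76.9
```

```text
t 2.58 p [ 0.5157 -0.3088  0.2311] x [-0.001 -0.003 -1.   ] y [ 0.975  0.223 -0.002] z [ 0.223 -0.975  0.002] jaw -77.11 F [ 0.7 -0.2  0.2] g 0.998 q7 -0.69
travel [0.1922 0.0007 0.026 ]
twist -0.004
twist -3.145
twist 3.138
```

```bash
python3 -m pendant '[{"travel":[0.05,0,0.026],"twist":0},{"travel":[0.1,0,0.026],"twist":0},{"travel":[0.14,0,0.026],"twist":0},{"travel":[0.165,0,0.026],"twist":0},{"travel":[0.18,0,0.026],"twist":0},{"travel":[0.192,0,0.026],"twist":0},{"travel":[0.192,0,0.026],"twist":0},{"travel":[0.192,0,0.026],"twist":0}]' 1; python3 go.py 0.522 -0.3345 0.039
```

```text
time: 3.58
position: [0.522, -0.335, 0.0402]
tool_rot: [1.04, 1.305, -1.043]
ft_force: [0.0, 0.6, 0.0]
grip_width: 0.996
t 3.58 p [ 0.522  -0.335   0.0402] x [ 0.001 -0.003 -1.   ] y [ 0.975  0.223 -0.   ] z [ 0.223 -0.975  0.003] jaw -77.1 F [0.  0.6 0. ] g 0.996 q7 -0.53
travel [ 0.0012  0.0001 -0.0005]
```

Good. I'll close on the grip and lift slightly.

```bash
python3 -m pendant '[{"travel":[0,0,0],"twist":0},{"travel":[0,0,0],"twist":0},{"travel":[0,0,0],"twist":0},{"travel":[0,0,0],"twist":0},{"travel":[0,0,0],"twist":0},{"travel":[0,0,0],"twist":0}]' -1 40; python3 go.py;  python3 -m pendant '[{"travel":[0,0,0],"twist":0},{"travel":[-0.02,0,0],"twist":0},{"travel":[-0.06,0,0],"twist":0},{"travel":[-0.1,0,0],"twist":0},{"travel":[-0.13,0,0],"twist":0},{"travel":[-0.13,0,0],"twist":0}]'; python3 go.py 0.66 -0.02 0.19 0
```

```text
time: 4.32
position: [0.522, -0.335, 0.0402]
tool_rot: [1.04, 1.305, -1.043]
ft_force: [0.2, -0.0, -0.1]
grip_width: 0.402
t 4.33 p [ 0.522  -0.335   0.0402] x [ 0.001 -0.003 -1.   ] y [ 0.975  0.223 -0.   ] z [ 0.223 -0.975  0.003] jaw -77.1 F [ 0.2 -0.  -0.1] g 0.402 q7 -0.53
time: 5.08
position: [0.5232, -0.3358, 0.1734]
tool_rot: [1.04, 1.299, -1.041]
ft_force: [0.0, -0.1, -3.1]
grip_width: 0.269
t 5.08 p [ 0.5232 -0.3358  0.1734] x [ 0.006 -0.005 -1.   ] y [0.975 0.223 0.004] z [ 0.223 -0.975  0.006] jaw -77.11 F [ 0.  -0.1 -3.1] g 0.269 q7 -0.61
travel [-0.0175  0.2039 -0.2772]
twist -1.346
twist -4.487
twist 1.796
```

```bash
python3 - <<'E'
from h import *
c=cam("wrist");np.savez("w2.npz",*c)
im=ctrl.get_image("wrist")[:,:,::-1];cv2.imwrite("pics/w2.png",im);cv2.imwrite("pics/w2b.png",cv2.convertScaleAbs(im,alpha=2.5))
im=ctrl.get_image("scene")[:,:,::-1];cv2.imwrite("pics/s2.png",cv2.resize(cv2.convertScaleAbs(im[60:240,100:340],alpha=2),None,fx=3,fy=3))
E
python3 go.py
```

```text
t 5.17 p [ 0.5215 -0.3342  0.1696] x [-0.    -0.002 -1.   ] y [ 0.975  0.223 -0.001] z [ 0.223 -0.975  0.002] jaw -77.1 F [-0.3  0.4 -2.8] g 0.272 q7 -0.61
```

View pics/w2b.png

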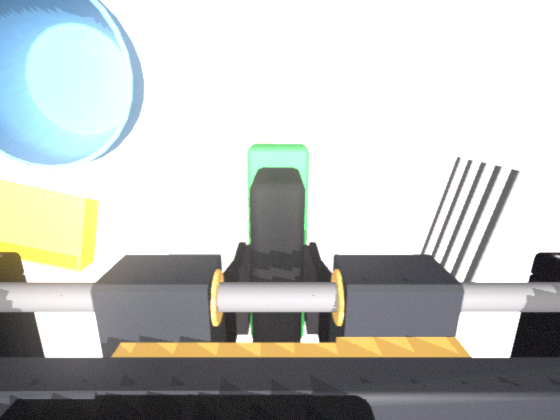

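View pics/s2.png

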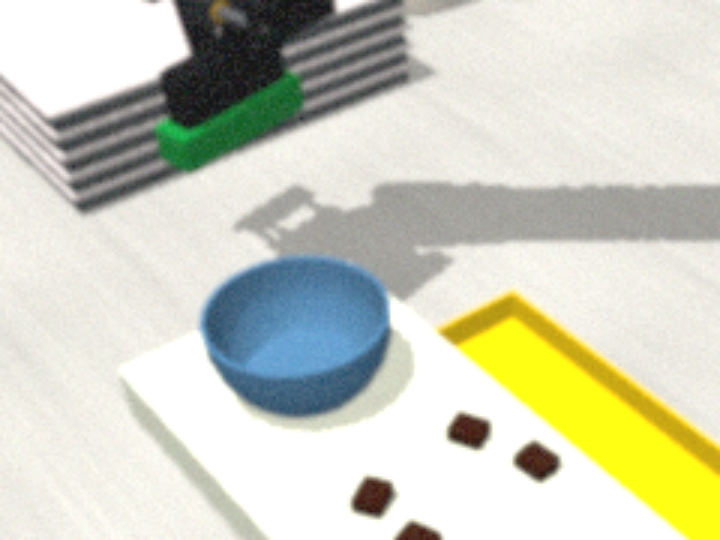

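```bash
python3 - <<'E'
from h import *
m=ctrl.camera_model("wrist");T=np.linalg.inv(m["T_tool_cam"]);c=(m["K"],T[:3,:3],T[:3,3])
for e in (0.0,.005,.01,.015,.02):
  print(e,proj(c,[[.0102+e,.06,-.017],[.0102+e,.06,.017],[-.0308+e,.05,-.012],[-.0308+e,.05,.012]]).round(1).tolist())
im=cv2.imread("pics/w2.png")
print([tuple(im[r,278]) for r in range(138,178,2)])
hsv=cv2.cvtColor(im,cv2.COLOR_BGR2HSV)
g=(hsv[:,:,0]>40)&(hsv[:,:,0]<90)&(hsv[:,:,1]>120)
for r in (146,150,156,160,175,190,205,220): print(r,np.where(g[r])[0][[0,-1]])
ys,xs=np.where(g[130:340,240:320]);print(ys.min()+130)
E
```

```text
0.0 [[245.0, 146.2], [310.1, 146.2], [248.4, 180.6], [306.9, 180.7]]
0.005 [[245.9, 145.3], [309.2, 145.3], [249.4, 178.3], [305.9, 178.3]]
0.01 [[246.8, 144.4], [308.3, 144.5], [250.3, 176.1], [304.9, 176.1]]
0.015 [[247.6, 143.6], [307.5, 143.7], [251.2, 174.1], [304.0, 174.1]]
0.02 [[248.3, 142.9], [306.8, 142.9], [252.0, 172.1], [303.2, 172.2]]
[(np.uint8(170), np.uint8(174), np.uint8(180)), (np.uint8(173), np.uint8(178), np.uint8(183)), (np.uint8(167), np.uint8(173), np.uint8(177)), (np.uint8(66), np.uint8(96), np.uint8(62)), (np.uint8(63), np.uint8(97), np.uint8(57)), (np.uint8(75), np.uint8(124), np.uint8(63)), (np.uint8(85), np.uint8(141), np.uint8(70)), (np.uint8(92), np.uint8(149), np.uint8(76)), (np.uint8(96), np.uint8(153), np.uint8(80)), (np.uint8(95), np.uint8(153), np.uint8(78)), (np.uint8(96), np.uint8(154), np.uint8(79)), (np.uint8(96), np.uint8(154), np.uint8(80)), (np.uint8(95), np.uint8(153), np.uint8(77)), (np.uint8(93), np.uint8(153), np.uint8(77)), (np.uint8(90), np.uint8(148), np.uint8(75)), (np.uint8(43), np.uint8(50), np.uint8(45)), (np.uint8(37), np.uint8(42), np.uint8(41)), (np.uint8(39), np.uint8(42), np.uint8(40)), (np.uint8(39), np.uint8(42), np.uint8(40)), (np.uint8(39), np.uint8(42), np.uint8(41))]Traceback (most recent call last):
  File "<stdin>", line 9, in <module>
IndexError: index 0 is out of bounds for axis 0 with size 0
```

```bash
python3 -m pendant '[{"travel":[0.04,0,0],"twist":0},{"travel":[0.08,0,0],"twist":0},{"travel":[0.095,0,0],"twist":0},{"travel":[0.102,0,0],"twist":0},{"travel":[0.106,0,0],"twist":0},{"travel":[0.106,0,0],"twist":0}]'; python3 go.py
```

```text
time: 5.92
position: [0.522, -0.3348, 0.0645]
tool_rot: [1.04, 1.304, -1.043]
ft_force: [0.5, -0.7, -2.5]
grip_width: 0.27
t 5.92 p [ 0.522  -0.3348  0.0645] x [ 0.001 -0.003 -1.   ] y [0.975 0.223 0.001] z [ 0.223 -0.975  0.003] jaw -77.1 F [ 0.5 -0.7 -2.5] g 0.27 q7 -0.55
```

```bash
python3 -m pendant '[{"travel":[0.002,0,0],"twist":0},{"travel":[0.004,0,0],"twist":0},{"travel":[0.004,0,0],"twist":0}]'; python3 go.py;python3 -m pendant '[{"travel":[0.002,0,0],"twist":0},{"travel":[0.003,0,0],"twist":0},{"travel":[0.003,0,0],"twist":0}]'; python3 go.py
```

```text
time: 6.3
position: [0.522, -0.3347, 0.0605]
tool_rot: [1.04, 1.305, -1.042]
ft_force: [-0.5, -0.6, -3.3]
grip_width: 0.267
t 6.3 p [ 0.522  -0.3347  0.0605] x [ 0.001 -0.003 -1.   ] y [0.975 0.223 0.001] z [ 0.223 -0.975  0.003] jaw -77.1 F [-0.5 -0.6 -3.3] g 0.267 q7 -0.55
time: 6.68
position: [0.522, -0.3347, 0.0574]
tool_rot: [1.04, 1.305, -1.043]
ft_force: [-0.1, -0.2, -2.8]
grip_width: 0.271
t 6.67 p [ 0.522  -0.3347  0.0574] x [ 0.001 -0.003 -1.   ] y [0.975 0.223 0.   ] z [ 0.223 -0.975  0.003] jaw -77.09 F [-0.1 -0.2 -2.8] g 0.271 q7 -0.54
```

```bash
python3 -m pendant '[{"travel":[0.002,0,0],"twist":0},{"travel":[0.003,0,0],"twist":0},{"travel":[0.003,0,0],"twist":0}]'; python3 -m pendant '[{"travel":[0.002,0,0],"twist":0},{"travel":[0.003,0,0],"twist":0},{"travel":[0.003,0,0],"twist":0}]';
```

```text
time: 7.05
position: [0.5218, -0.3346, 0.0542]
tool_rot: [1.04, 1.305, -1.043]
ft_force: [0.5, 0.2, -2.2]
grip_width: 0.272
time: 7.42
position: [0.5218, -0.3345, 0.051]
tool_rot: [1.04, 1.305, -1.043]
ft_force: [-0.2, 0.4, -2.8]
grip_width: 0.27
```

```bash
for i in 1 2; do python3 -m pendant '[{"travel":[0.002,0,0],"twist":0},{"travel":[0.003,0,0],"twist":0},{"travel":[0.003,0,0],"twist":0}]' | grep -v tool; done
```

```text
time: 7.8
position: [0.5217, -0.3345, 0.0479]
ft_force: [0.6, -0.1, -3.2]
grip_width: 0.276
time: 8.18
position: [0.5216, -0.3344, 0.0448]
ft_force: [0.0, 0.0, -3.7]
grip_width: 0.268
```

```bash
python3 -m pendant '[{"travel":[0.002,0,0],"twist":0},{"travel":[0.002,0,0],"twist":0}]' | grep -v tool;  python3 -m pendant '[{"travel":[0.002,0,0],"twist":0},{"travel":[0.002,0,0],"twist":0}]' | grep -v tool; 
```

```text
time: 8.43
position: [0.5215, -0.3343, 0.0425]
ft_force: [-0.2, -0.4, -3.0]
grip_width: 0.271
time: 8.68
position: [0.5213, -0.3343, 0.0403]
ft_force: [-0.8, 0.1, -2.7]
grip_width: 0.272
```

```bash
python3 -m pendant '[{"travel":[0.002,0,0],"twist":0},{"travel":[0.002,0,0],"twist":0}]' | grep -v tool; python3 -m pendant '[{"travel":[0.002,0,0],"twist":0},{"travel":[0.002,0,0],"twist":0}]' | grep -v tool
```

```text
time: 8.93
position: [0.5216, -0.3346, 0.0401]
ft_force: [-2.5, 1.0, 7.5]
grip_width: 0.271
time: 9.18
position: [0.5216, -0.3347, 0.04]
ft_force: [-3.8, 2.3, 9.7]
grip_width: 0.272
```

```bash
python3 - <<'E'
from h import *
c=cam("top");print(ray(c,[[366,66],[265,77]],0).round(3),ray(c,[[375,20]],.19).round(3))
E
python3 -m pendant '[{"travel":[-0.02,0,0],"twist":0},{"travel":[-0.07,0,0],"twist":0},{"travel":[-0.11,0,0],"twist":0},{"travel":[-0.14,0,0],"twist":0},{"travel":[-0.14,0,0],"twist":0}]'; python3 go.py 0.668 -0.004 0.18 0
```

```text
[[ 0.831 -0.164  0.   ]
 [ 0.8    0.056  0.   ]] [[ 0.844 -0.153  0.19 ]]
time: 9.8
position: [0.523, -0.3362, 0.1834]
tool_rot: [1.043, 1.3, -1.04]
ft_force: [0.0, 0.0, -3.9]
grip_width: 0.266
t 9.8 p [ 0.523  -0.3362  0.1834] x [ 0.007 -0.003 -1.   ] y [0.975 0.222 0.006] z [ 0.222 -0.975  0.004] jaw -77.16 F [ 0.   0.  -3.9] g 0.266 q7 -0.61
travel [ 0.0035  0.2153 -0.2917]
twist -1.347
twist -4.488
twist 1.795
```

```bash
python3 -m pendant '[{"travel":[0,0.02,-0.03],"twist":-0.15},{"travel":[0,0.045,-0.06],"twist":-0.3},{"travel":[0,0.07,-0.095],"twist":-0.45},{"travel":[0,0.095,-0.13],"twist":-0.6},{"travel":[0,0.12,-0.165],"twist":-0.75},{"travel":[0,0.145,-0.2],"twist":-0.9},{"travel":[0,0.17,-0.235],"twist":-1.05},{"travel":[0,0.195,-0.265],"twist":-1.2},{"travel":[0,0.215,-0.29],"twist":-1.347},{"travel":[0,0.215,-0.29],"twist":-1.347}]'; python3 go.py 0.668 -0.004 0.12 0
```

```text
time: 11.05
position: [0.668, -0.0008, 0.1809]
tool_rot: [-0.006, 1.567, 0.005]
ft_force: [-0.1, 0.9, -2.6]
grip_width: 0.273
t 11.05 p [ 0.668  -0.0008  0.1809] x [ 0.004 -0.001 -1.   ] y [-0.007  1.    -0.001] z [1.    0.007 0.004] jaw 0.39 F [-0.1  0.9 -2.6] g 0.273 q7 0.09
travel [ 0.0609 -0.0031 -0.0002]
twist 0.007
twist -3.135
twist 3.148
```

Now I'll lower to sweep height (TCP 0.088) and check before sweeping.

```bash
python3 -m pendant '[{"travel":[0.04,-0.003,0],"twist":0.007},{"travel":[0.07,-0.003,0],"twist":0.007},{"travel":[0.085,-0.003,0],"twist":0.007},{"travel":[0.092,-0.003,0],"twist":0.007},{"travel":[0.092,-0.003,0],"twist":0.007},{"travel":[0.092,-0.003,0],"twist":0.007}]'; python3 go.py 0.46 -0.004 0.088 0; python3 - <<'E'
from h import *
im=ctrl.get_image("wrist")[:,:,::-1];cv2.imwrite("pics/w3b.png",cv2.convertScaleAbs(im,alpha=2))
im=ctrl.get_image("scene")[:,:,::-1];cv2.imwrite("pics/s3.png",cv2.resize(cv2.convertScaleAbs(im[100:340,100:400],alpha=2),None,fx=2.5,fy=2.5))
E
```

```text
time: 11.8
position: [0.6693, -0.004, 0.0903]
tool_rot: [-0.0, 1.565, -0.001]
ft_force: [-0.1, -0.9, -2.6]
grip_width: 0.273
t 11.8 p [ 0.6693 -0.004   0.0903] x [ 0.006 -0.001 -1.   ] y [ 0.     1.    -0.001] z [ 1.    -0.     0.006] jaw -0.03 F [-0.1 -0.9 -2.6] g 0.273 q7 0.11
travel [ 1.000e-03 -1.000e-04 -2.093e-01]
twist -0.0
twist -3.142
twist 3.141
```

View pics/w3b.png

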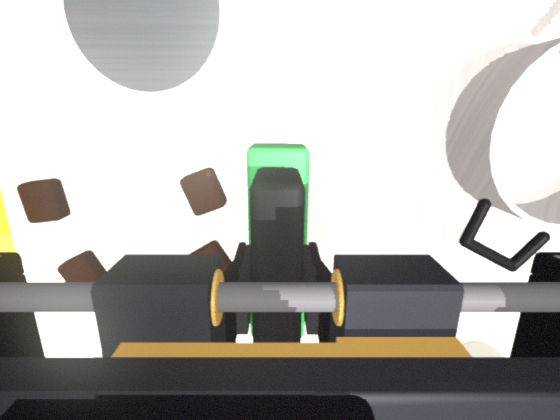

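View pics/s3.png

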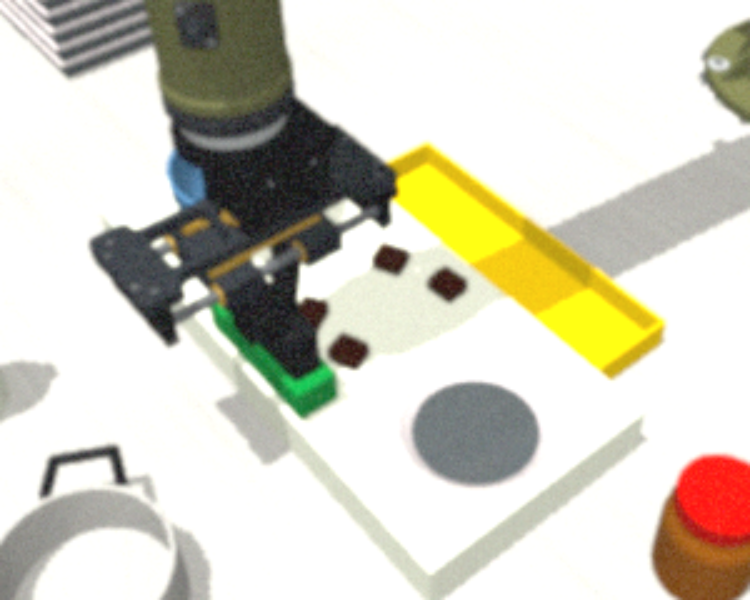

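```bash
python3 -m pendant '[{"travel":[0.0015,0,-0.005],"twist":0},{"travel":[0.0015,0,-0.015],"twist":0},{"travel":[0.0015,0,-0.03],"twist":0},{"travel":[0.0015,0,-0.045],"twist":0},{"travel":[0.0015,0,-0.06],"twist":0},{"travel":[0.0015,0,-0.075],"twist":0},{"travel":[0.0015,0,-0.09],"twist":0},{"travel":[0.0015,0,-0.105],"twist":0},{"travel":[0.0015,0,-0.12],"twist":0},{"travel":[0.0015,0,-0.13],"twist":0}]'; python3 go.py 0.482 -0.004 0.088 0; python3 - <<'E'
from h import *
im=ctrl.get_image("scene")[:,:,::-1];cv2.imwrite("pics/s4.png",cv2.resize(cv2.convertScaleAbs(im[100:340,100:400],alpha=2),None,fx=2.5,fy=2.5))
E
```

```text
time: 13.15
position: [0.5381, -0.0039, 0.088]
tool_rot: [0.0, 1.565, -0.0]
ft_force: [1.3, 0.6, -2.0]
grip_width: 0.273
t 13.15 p [ 0.5381 -0.0039  0.088 ] x [ 0.006 -0.    -1.   ] y [ 0.  1. -0.] z [ 1.    -0.     0.006] jaw -0.02 F [ 1.3  0.6 -2. ] g 0.273 q7 0.04
travel [-0.0004 -0.0001 -0.0561]
twist -0.0
twist -3.142
twist 3.141
```

View pics/s4.png

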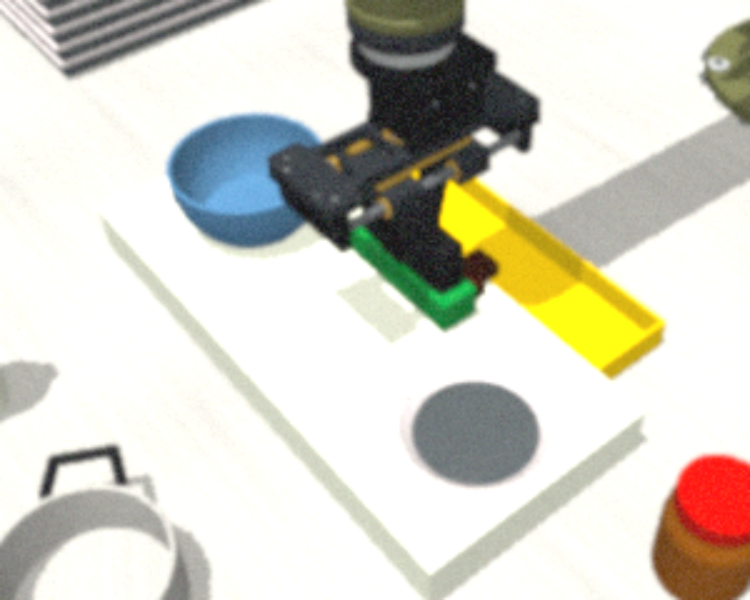

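```bash
python3 -m pendant '[{"travel":[-0.0005,0,-0.01],"twist":0},{"travel":[-0.0005,0,-0.02],"twist":0},{"travel":[-0.0005,0,-0.03],"twist":0},{"travel":[-0.0005,0,-0.04],"twist":0},{"travel":[-0.0005,0,-0.05],"twist":0},{"travel":[-0.0005,0,-0.06],"twist":0},{"travel":[-0.0005,0,-0.066],"twist":0},{"travel":[-0.0005,0,-0.066],"twist":0}]'; python3 go.py 0.482 -0.004 0.088 0; python3 - <<'E'
from h import *
im=ctrl.get_image("top")[:,:,::-1];cv2.imwrite("pics/t5.png",cv2.resize(cv2.convertScaleAbs(im[100:290,180:420],alpha=1.8),None,fx=3,fy=3))
im=ctrl.get_image("scene")[:,:,::-1];cv2.imwrite("pics/s5.png",cv2.resize(cv2.convertScaleAbs(im[100:340,100:400],alpha=2),None,fx=2.5,fy=2.5))
E
```

```text
time: 14.2
position: [0.4706, -0.0038, 0.0881]
tool_rot: [0.0, 1.567, -0.0]
ft_force: [-0.8, 1.5, -2.8]
grip_width: 0.271
t 14.2 p [ 0.4706 -0.0038  0.0881] x [ 0.004  0.    -1.   ] y [0. 1. 0.] z [ 1.    -0.     0.004] jaw -0.02 F [-0.8  1.5 -2.8] g 0.271 q7 -0.02
travel [ 0.0001 -0.0002  0.0114]
twist -0.0
twist -3.142
twist 3.141
```

View pics/t5.png

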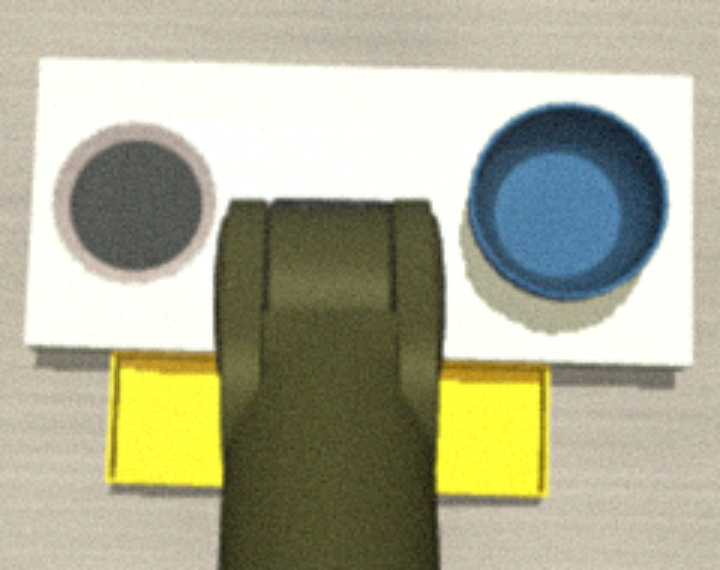

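View pics/s5.png

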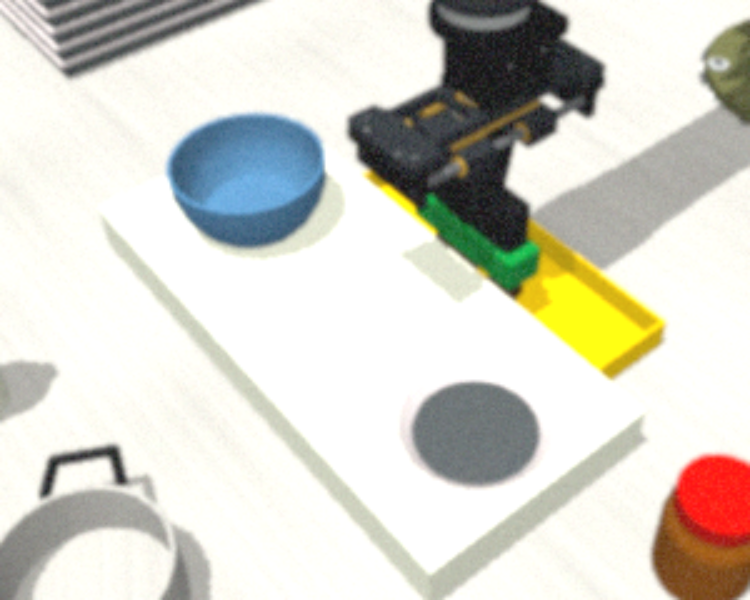

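```bash
python3 -m pendant '[{"travel":[-0.03,0,0],"twist":0},{"travel":[-0.07,0,0],"twist":0},{"travel":[-0.1,0,0],"twist":0},{"travel":[-0.1,-0.05,0.01],"twist":0},{"travel":[-0.1,-0.11,0.02],"twist":0},{"travel":[-0.1,-0.17,0.03],"twist":0},{"travel":[-0.1,-0.23,0.04],"twist":0},{"travel":[-0.1,-0.29,0.05],"twist":0},{"travel":[-0.1,-0.34,0.05],"twist":0},{"travel":[-0.1,-0.342,0.05],"twist":0}]'; python3 go.py 0.52 -0.346 0.041 0; python3 - <<'E'
from h import *
im=ctrl.get_image("top")[:,:,::-1];cv2.imwrite("pics/t6.png",cv2.resize(cv2.convertScaleAbs(im[100:290,180:500],alpha=1.8),None,fx=2.5,fy=2.5))
E
```

```text
time: 15.55
position: [0.5185, -0.3518, 0.1881]
tool_rot: [0.003, 1.568, -0.01]
ft_force: [-0.0, -0.2, -2.8]
grip_width: 0.272
t 15.55 p [ 0.5185 -0.3518  0.1881] x [ 0.002 -0.005 -1.   ] y [ 0.008  1.    -0.005] z [ 1.    -0.008  0.002] jaw -0.45 F [-0.  -0.2 -2.8] g 0.272 q7 0.73
travel [0.147  0.0065 0.0011]
twist -0.008
twist -3.149
twist 3.134
```

View pics/t6.png

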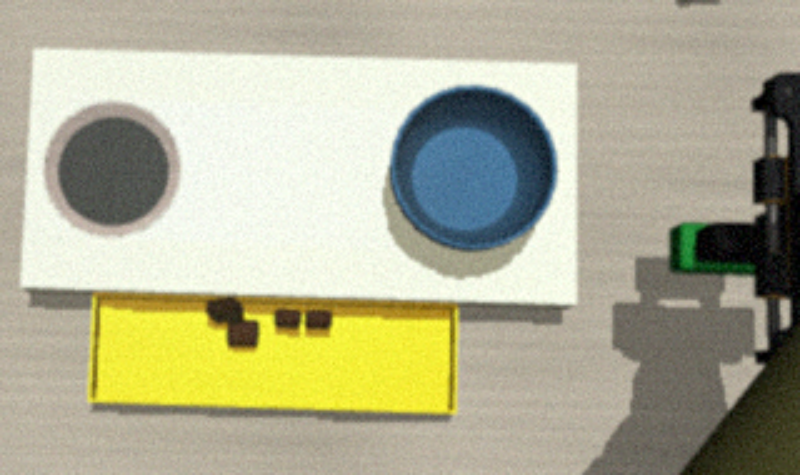

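All four chips are in the yellow tray, seen as four dark blobs, and the board is bare. Next I'll set the scraper down.

```bash
python3 -m pendant '[{"travel":[0.05,0.006,0],"twist":0},{"travel":[0.1,0.006,0],"twist":0},{"travel":[0.125,0.006,0],"twist":0},{"travel":[0.138,0.006,0],"twist":0},{"travel":[0.144,0.006,0],"twist":0},{"travel":[0.147,0.006,0],"twist":0},{"travel":[0.147,0.006,0],"twist":0},{"travel":[0.148,0.006,0],"twist":0}]'|grep -v rot; python3 go.py 0.52 -0.346 0.0405 0
```

```text
time: 16.6
position: [0.5206, -0.3434, 0.0407]
ft_force: [0.9, -0.9, -3.5]
grip_width: 0.269
t 16.6 p [ 0.5206 -0.3434  0.0407] x [ 0.004 -0.002 -1.   ] y [ 0.005  1.    -0.002] z [ 1.    -0.005  0.004] jaw -0.28 F [ 0.9 -0.9 -3.5] g 0.269 q7 0.8
travel [ 0.0002 -0.0026 -0.0006]
twist -0.005
twist -3.146
twist 3.137
```

```bash
python3 -m pendant '[{"travel":[0.001,0,0],"twist":0},{"travel":[0.001,0,0],"twist":0}]' | grep force; python3 -m pendant '[{"travel":[0,0,0],"twist":0},{"travel":[0,0,0],"twist":0},{"travel":[0,0,0],"twist":0},{"travel":[0,0,0],"twist":0},{"travel":[0,0,0],"twist":0},{"travel":[0,0,0],"twist":0}]' 0.3 | grep -v rot;  python3 -m pendant '[{"travel":[-0.02,0,0],"twist":0},{"travel":[-0.06,0,0],"twist":0},{"travel":[-0.12,0,0],"twist":0},{"travel":[-0.18,0,0],"twist":0},{"travel":[-0.2,0,0],"twist":0}]' -0.1 | grep -v rot;  python3 go.py 0.589 -0.156 0.22 0;python3 - <<'E'
from h import *
im=ctrl.get_image("wrist")[:,:,::-1];cv2.imwrite("pics/w7.png",cv2.convertScaleAbs(im,alpha=2))
E
```

```text
ft_force: [-1.0, 0.7, -0.8]
time: 17.6
position: [0.5207, -0.3435, 0.0401]
ft_force: [0.2, -0.1, 0.4]
grip_width: 0.645
time: 18.23
position: [0.521, -0.3449, 0.2463]
ft_force: [0.3, -0.5, -0.5]
grip_width: 0.451
t 18.23 p [ 0.521  -0.3449  0.2463] x [ 0.012 -0.006 -1.   ] y [ 0.006  1.    -0.006] z [ 1.    -0.006  0.012] jaw -0.32 F [ 0.3 -0.5 -0.5] g 0.451 q7 0.7
travel [0.026  0.1894 0.0667]
twist -0.006
twist -3.147
twist 3.136
```

View pics/w7.png

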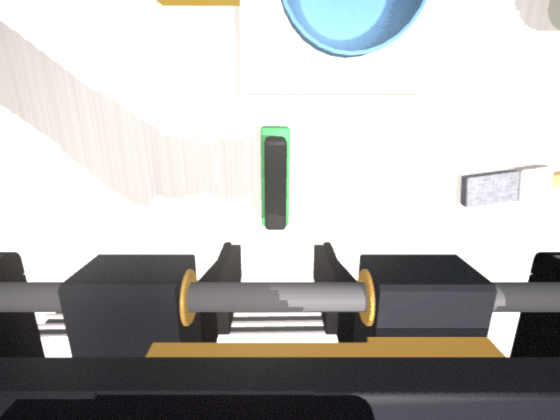

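```bash
python3 -m pendant '[{"travel":[0,0.04,0.015],"twist":0},{"travel":[0.01,0.1,0.033],"twist":0},{"travel":[0.02,0.15,0.05],"twist":0},{"travel":[0.026,0.19,0.066],"twist":0},{"travel":[0.026,0.195,0.066],"twist":0},{"travel":[0.026,0.195,0.066],"twist":0}]' | grep -v rot; python3 go.py 0.588 -0.150 0.062 0;python3 - <<'E'
from h import *
c=cam("wrist");im=ctrl.get_image("wrist")[:,:,::-1];cv2.imwrite("pics/w8.png",cv2.convertScaleAbs(im,alpha=2))
im=ctrl.get_image("top")[:,:,::-1];cv2.imwrite("pics/t8.png",cv2.resize(cv2.convertScaleAbs(im[100:290,180:500],alpha=1.8),None,fx=2.5,fy=2.5))
E
```

```text
time: 19.02
position: [0.588, -0.1507, 0.2199]
ft_force: [-0.2, -1.3, 0.4]
grip_width: 0.453
t 19.02 p [ 0.588  -0.1507  0.2199] x [ 0.011 -0.007 -1.   ] y [ 0.005  1.    -0.007] z [ 1.    -0.005  0.011] jaw -0.3 F [-0.2 -1.3  0.4] g 0.453 q7 0.33
travel [ 0.1578  0.0017 -0.0018]
twist -0.005
twist -3.147
twist 3.136
```

View pics/w8.png

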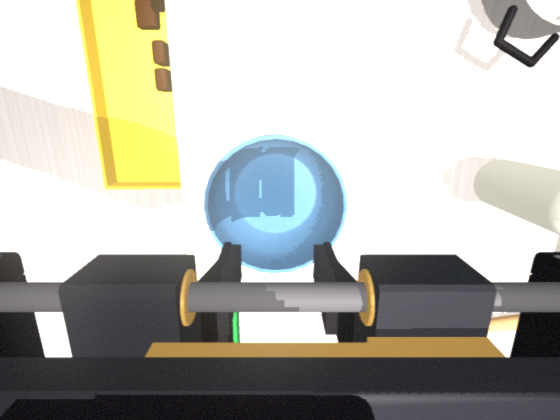

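```bash
python3 - <<'E'
from h import *
c=cam("wrist");print(ray(c,[[275.5,203.5],[205,203],[346,203],[276,135],[276,272]],.103).round(4))
E
python3 -m pendant '[{"travel":[0.04,0,-0.001],"twist":0},{"travel":[0.08,0,-0.001],"twist":0},{"travel":[0.11,0,-0.001],"twist":0},{"travel":[0.13,0,-0.001],"twist":0},{"travel":[0.145,0,-0.002],"twist":0},{"travel":[0.154,0,-0.002],"twist":0},{"travel":[0.157,0,-0.002],"twist":0},{"travel":[0.157,0,-0.002],"twist":0}]' | grep -v rot; python3 go.py 0.588 -0.110 0.062 0
```

```text
[[ 0.5872 -0.153   0.103 ]
 [ 0.5245 -0.1518  0.103 ]
 [ 0.6503 -0.1532  0.103 ]
 [ 0.5882 -0.0932  0.103 ]
 [ 0.587  -0.2208  0.103 ]]
time: 20.12
position: [0.5883, -0.1537, 0.064]
ft_force: [0.2, 0.9, 0.9]
grip_width: 0.445
t 20.12 p [ 0.5883 -0.1537  0.064 ] x [ 0.013 -0.007 -1.   ] y [ 0.008  1.    -0.007] z [ 1.    -0.008  0.013] jaw -0.47 F [0.2 0.9 0.9] g 0.445 q7 0.4
travel [ 0.0017  0.0437 -0.0007]
twist -0.008
twist -3.15
twist 3.133
```

```bash
python3 -m pendant '[{"travel":[0,0.008,0],"twist":0},{"travel":[0,0.016,0],"twist":0},{"travel":[0,0.024,0],"twist":0},{"travel":[0,0.032,0],"twist":0},{"travel":[0,0.042,0],"twist":0},{"travel":[0,0.055,0],"twist":0},{"travel":[0,0.07,0],"twist":0},{"travel":[0,0.085,0],"twist":0},{"travel":[0,0.1,0],"twist":0},{"travel":[0,0.11,0],"twist":0}]' | grep -v rot; python3 go.py 0.590 0.07 0.062 0;python3 - <<'E'
from h import *
im=ctrl.get_image("wrist")[:,:,::-1];cv2.imwrite("pics/w9.png",cv2.convertScaleAbs(im,alpha=2))
im=ctrl.get_image("scene")[:,:,::-1];cv2.imwrite("pics/s9.png",cv2.resize(cv2.convertScaleAbs(im[100:340,100:400],alpha=2),None,fx=2.5,fy=2.5))
E
```

```text
time: 21.38
position: [0.5895, -0.0427, 0.0635]
ft_force: [0.5, -5.9, 3.2]
grip_width: 0.452
t 21.38 p [ 0.5895 -0.0427  0.0635] x [ 0.014 -0.007 -1.   ] y [ 0.007  1.    -0.007] z [ 1.    -0.007  0.014] jaw -0.42 F [ 0.5 -5.9  3.2] g 0.452 q7 0.19
travel [ 0.0007  0.1127 -0.0003]
twist -0.007
twist -3.149
twist 3.134
```

View pics/w9.png

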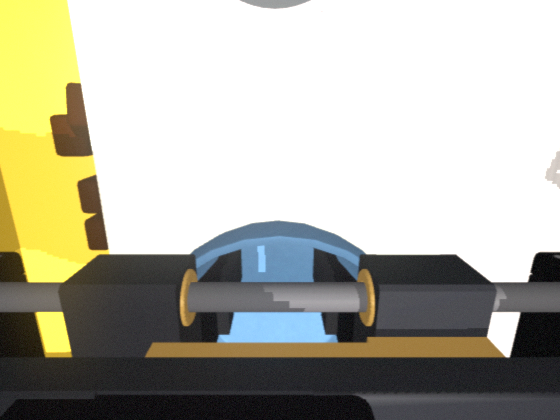

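View pics/s9.png

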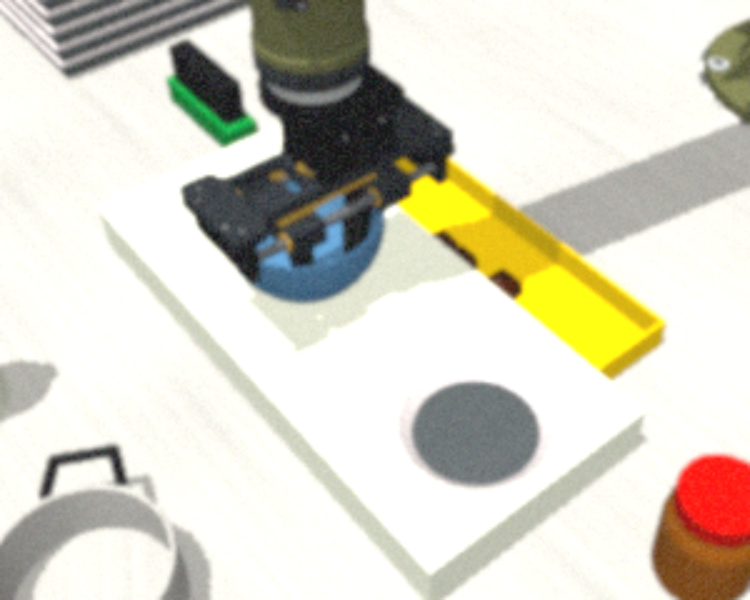

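```bash
python3 - <<'E'
from h import *
c=cam("wrist");print("front rim",ray(c,[[277,221]],.103).round(4))
E
python3 -m pendant '[{"travel":[0,0.012,0],"twist":0},{"travel":[0,0.027,0],"twist":0},{"travel":[0,0.042,0],"twist":0},{"travel":[0,0.057,0],"twist":0},{"travel":[0,0.072,0],"twist":0},{"travel":[0,0.086,0],"twist":0},{"travel":[0,0.098,0],"twist":0},{"travel":[0,0.104,0],"twist":0},{"travel":[0,0.104,0],"twist":0}]' | grep -v rot; python3 go.py 0.590 0.13 0.064 0
```

```text
front rim [[ 0.5885 -0.0049  0.103 ]]
time: 22.6
position: [0.5903, 0.0621, 0.0633]
ft_force: [-0.1, -5.1, 5.1]
grip_width: 0.447
t 22.6 p [0.5903 0.0621 0.0633] x [ 0.014 -0.006 -1.   ] y [ 0.007  1.    -0.006] z [ 1.    -0.007  0.014] jaw -0.38 F [-0.1 -5.1  5.1] g 0.447 q7 0.0
travel [-0.0011  0.0679 -0.0008]
twist -0.007
twist -3.148
twist 3.135
```

```bash
python3 -m pendant '[{"travel":[0,0.008,0],"twist":0},{"travel":[0,0.017,0],"twist":0},{"travel":[0,0.026,0],"twist":0},{"travel":[0,0.035,0],"twist":0},{"travel":[0,0.044,0],"twist":0},{"travel":[0,0.053,0],"twist":0},{"travel":[0,0.062,0],"twist":0},{"travel":[0,0.07,0],"twist":0},{"travel":[0,0.07,0],"twist":0}]' | grep -v rot; python3 go.py 0.590 0.13 0.064 0;python3 - <<'E'
from h import *
im=ctrl.get_image("wrist")[:,:,::-1];cv2.imwrite("pics/w10.png",cv2.convertScaleAbs(im,alpha=2))
im=ctrl.get_image("scene")[:,:,::-1];cv2.imwrite("pics/s10.png",cv2.resize(cv2.convertScaleAbs(im[100:340,100:400],alpha=2),None,fx=2.5,fy=2.5))
E
```

```text
time: 23.72
position: [0.5906, 0.1344, 0.0628]
ft_force: [-0.5, 0.1, -0.5]
grip_width: 0.457
t 23.73 p [0.5906 0.1344 0.0628] x [ 0.014 -0.004 -1.   ] y [ 0.005  1.    -0.004] z [ 1.    -0.005  0.014] jaw -0.26 F [-0.5  0.1 -0.5] g 0.457 q7 -0.12
travel [-0.0011 -0.0044 -0.0006]
twist -0.005
twist -3.146
twist 3.137
```

View pics/s10.png

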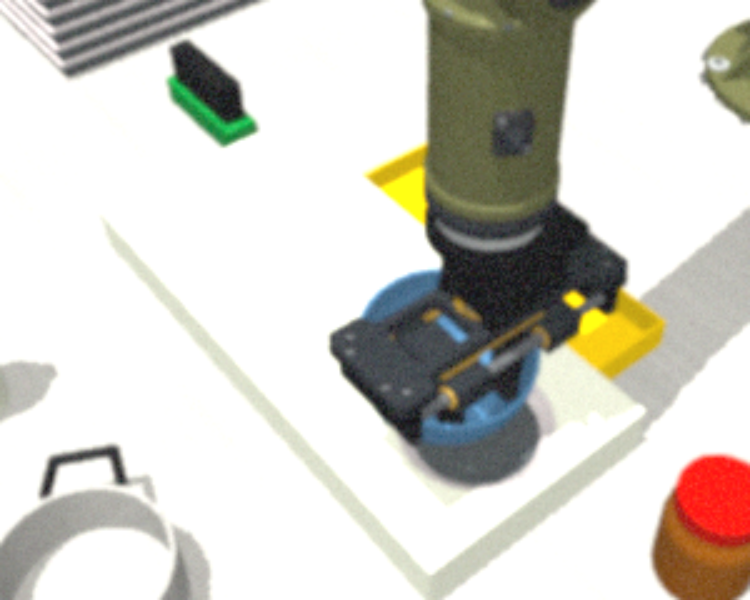

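```bash
python3 -m pendant '[{"travel":[0,0.003,0],"twist":0},{"travel":[0,0.006,0],"twist":0},{"travel":[0,0.009,0],"twist":0},{"travel":[0,0.012,0],"twist":0},{"travel":[0,0.015,0],"twist":0},{"travel":[0,0.015,0],"twist":0}]' | grep -v rot;python3 - <<'E'
from h import *
im=ctrl.get_image("scene")[:,:,::-1];cv2.imwrite("pics/s11.png",cv2.resize(cv2.convertScaleAbs(im[180:330,200:380],alpha=2),None,fx=4,fy=4))
E
```

```text
time: 24.58
position: [0.5912, 0.1477, 0.0632]
ft_force: [-0.3, -4.0, 2.5]
grip_width: 0.449
```

View pics/s11.png

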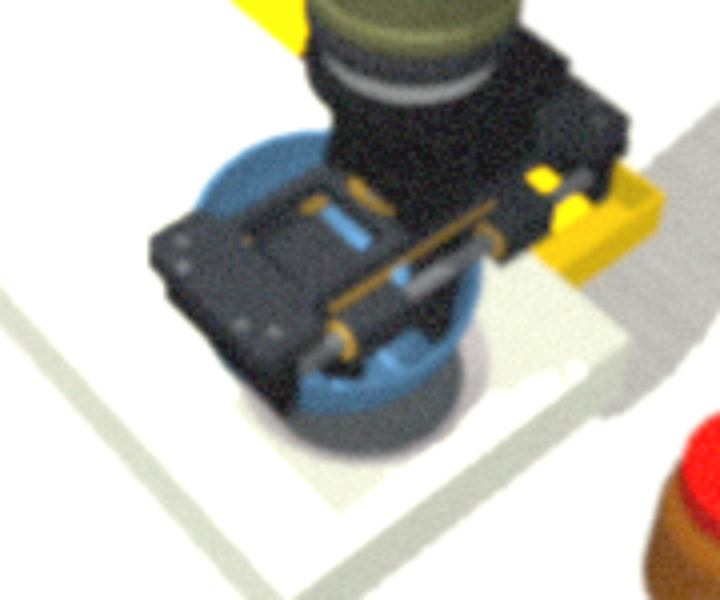

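```bash
python3 -m pendant '[{"travel":[0,0.003,0],"twist":0},{"travel":[0,0.006,0],"twist":0},{"travel":[0,0.009,0],"twist":0},{"travel":[0,0.011,0],"twist":0},{"travel":[0,0.011,0],"twist":0}]' | grep -v rot;python3 - <<'E'
from h import *
im=ctrl.get_image("scene")[:,:,::-1];cv2.imwrite("pics/s12.png",cv2.resize(cv2.convertScaleAbs(im[180:330,200:380],alpha=2),None,fx=4,fy=4))
E
```

```text
time: 25.25
position: [0.5913, 0.1592, 0.0632]
ft_force: [-0.0, -4.9, 1.9]
grip_width: 0.448
```

View pics/s12.png

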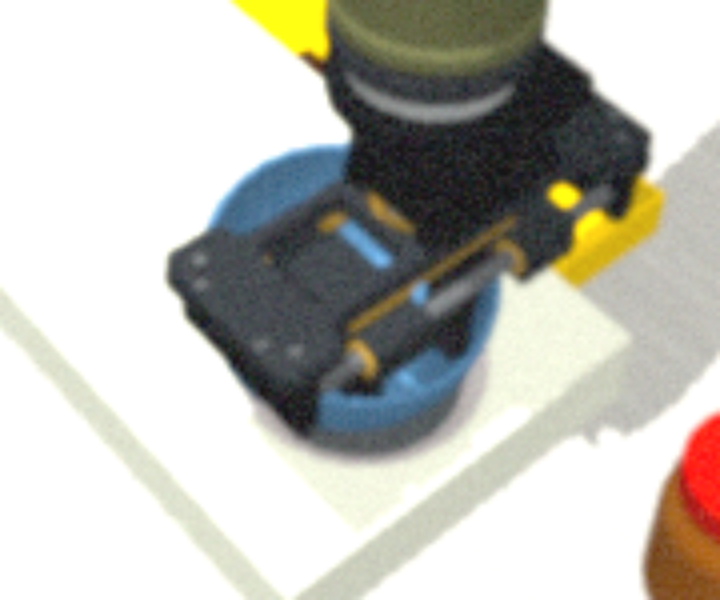

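```bash
python3 -m pendant '[{"travel":[0,0.002,0],"twist":0},{"travel":[0,0.004,0],"twist":0},{"travel":[0,0.006,0],"twist":0},{"travel":[0,0.006,0],"twist":0}]' | grep -v rot;python3 - <<'E'
from h import *
im=ctrl.get_image("scene")[:,:,::-1];cv2.imwrite("pics/s13.png",cv2.resize(cv2.convertScaleAbs(im[180:330,200:380],alpha=2),None,fx=4,fy=4))
E
```

```text
time: 25.8
position: [0.5913, 0.1654, 0.0632]
ft_force: [0.0, -4.7, 3.7]
grip_width: 0.452
```

View pics/s13.png

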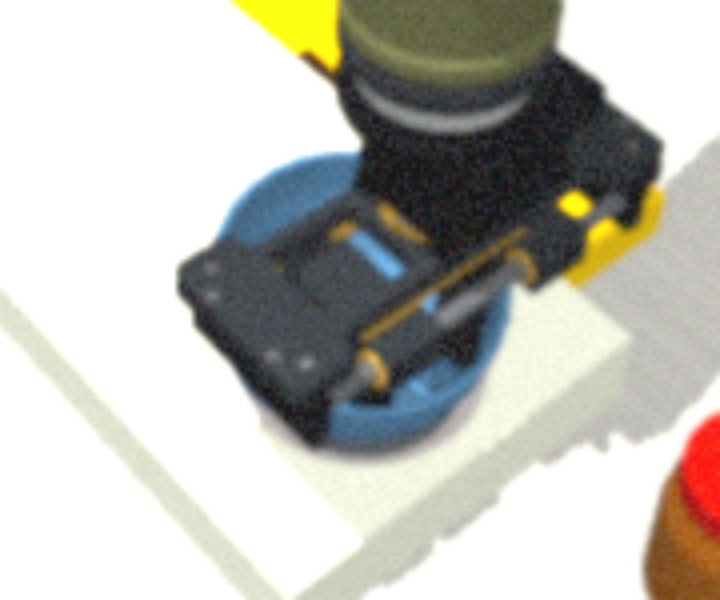

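```bash
python3 -m pendant '[{"travel":[0,0.002,0],"twist":0},{"travel":[0,0.004,0],"twist":0},{"travel":[0,0.004,0],"twist":0}]' | grep -v rot;python3 - <<'E'
from h import *
c=cam("wrist")
im=ctrl.get_image("wrist")[:,:,::-1];cv2.imwrite("pics/w14.png",cv2.convertScaleAbs(im,alpha=2))
for z in(.083,.093,.103):print(z,proj(c,[[.590,.131+.065,z]]).round(1))
im=ctrl.get_image("scene")[:,:,::-1];cv2.imwrite("pics/s14.png",cv2.resize(cv2.convertScaleAbs(im[180:330,200:380],alpha=2),None,fx=4,fy=4))
E
```

```text
time: 26.22
position: [0.5913, 0.1696, 0.0632]
ft_force: [-0.5, -4.8, 2.7]
grip_width: 0.448
0.083 [[276.1 228.1]]
0.093 [[276.3 236. ]]
0.103 [[276.6 245. ]]
```

View pics/w14.png

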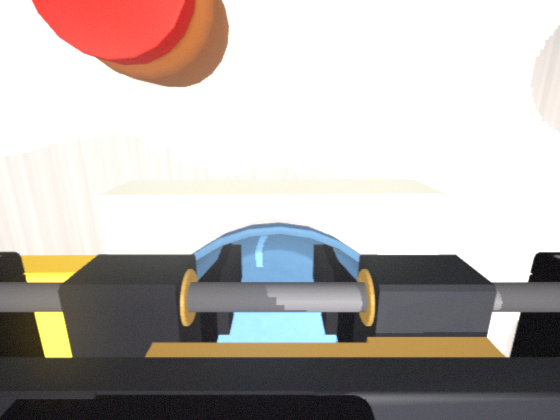

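View pics/s14.png

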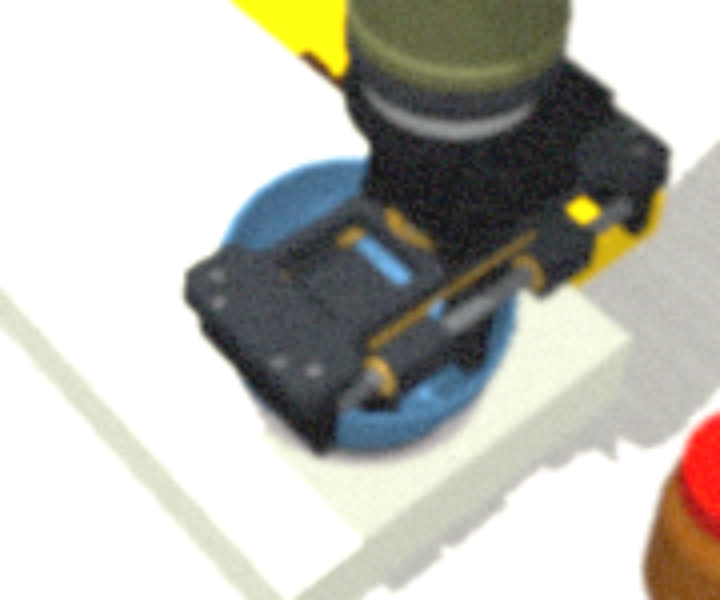

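```bash
python3 -m pendant '[{"travel":[0,-0.006,0],"twist":0},{"travel":[0,-0.02,0],"twist":0},{"travel":[0,-0.03,0],"twist":0},{"travel":[0,-0.03,0],"twist":0}]' | grep -v rot;python3 - <<'E'
from h import *
c=cam("wrist")
im=ctrl.get_image("wrist")[:,:,::-1];cv2.imwrite("pics/w15.png",cv2.convertScaleAbs(im,alpha=2))
for z in(.083,.093,.103):print(z,proj(c,[[.590,.131+.065,z]]).round(1))
im=ctrl.get_image("scene")[:,:,::-1];cv2.imwrite("pics/s15.png",cv2.resize(cv2.convertScaleAbs(im[180:330,200:380],alpha=2),None,fx=4,fy=4))
E
```

```text
time: 26.82
position: [0.5911, 0.1381, 0.0633]
ft_force: [1.1, -0.5, 0.6]
grip_width: 0.451
0.083 [[275.9 160. ]]
0.093 [[276.2 163.4]]
0.103 [[276.5 167.5]]
```

View pics/w15.png

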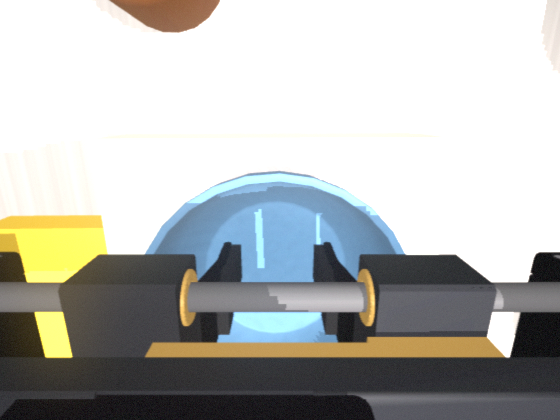

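View pics/s15.png

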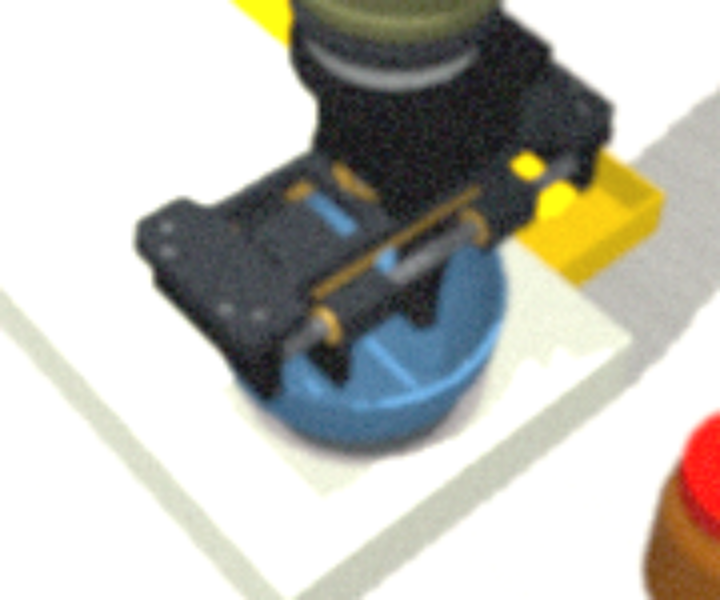

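```bash
python3 -m pendant '[{"travel":[-0.03,0,0],"twist":0},{"travel":[-0.08,0,0],"twist":0},{"travel":[-0.13,0,0],"twist":0},{"travel":[-0.16,-0.05,0],"twist":0},{"travel":[-0.16,-0.1,0],"twist":0},{"travel":[-0.16,-0.12,0],"twist":0},{"travel":[-0.16,-0.12,0],"twist":0}]' | grep -v rot;python3 - <<'E'
from h import *
c=cam("wrist")
im=ctrl.get_image("wrist")[:,:,::-1];cv2.imwrite("pics/w16.png",cv2.convertScaleAbs(im,alpha=1.5))
im=ctrl.get_image("scene")[:,:,::-1];cv2.imwrite("pics/s16r.png",im);cv2.imwrite("pics/s16.png",cv2.resize(cv2.convertScaleAbs(im[180:330,200:380],alpha=2),None,fx=4,fy=4))
im=ctrl.get_image("top")[:,:,::-1];cv2.imwrite("pics/t16r.png",im);cv2.imwrite("pics/t16.png",cv2.resize(cv2.convertScaleAbs(im[110:280,180:400],alpha=2),None,fx=3.4,fy=3.4))
E
```

```text
time: 27.8
position: [0.5879, 0.0195, 0.2237]
ft_force: [-0.2, 1.9, 0.2]
grip_width: 0.455
```

View pics/s16.png

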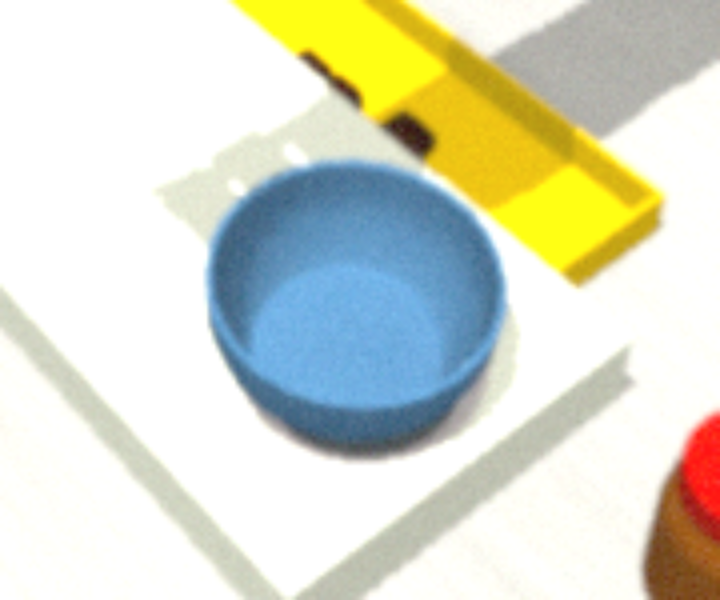

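View pics/t16.png

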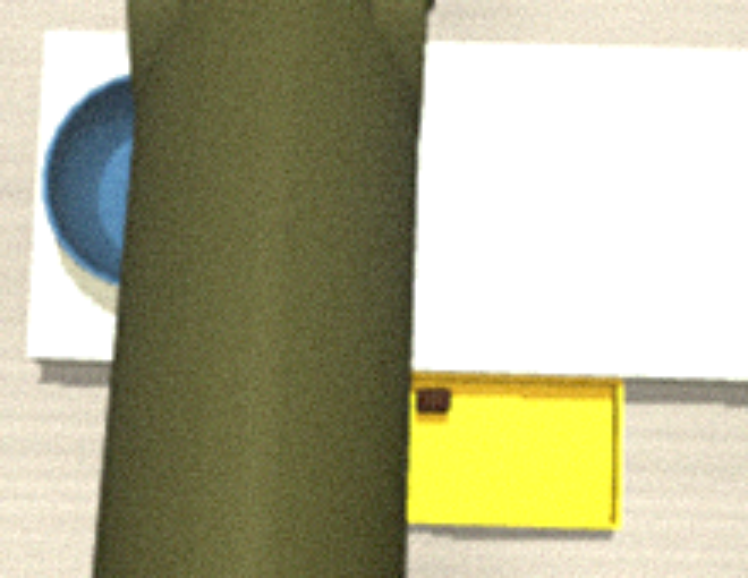

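View pics/w16.png

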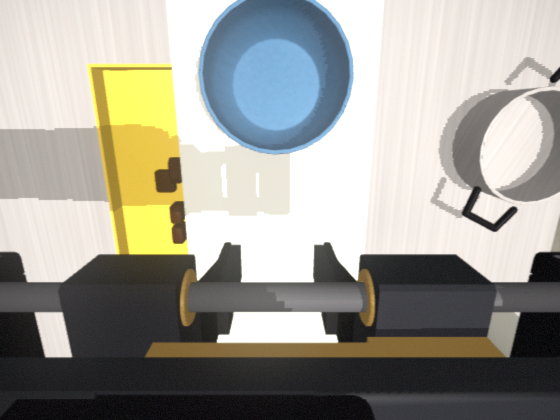

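```bash
cat > chk.py <<'E'
from h import *
import sys
for n,fn in (("scene",sys.argv[1]),("top",sys.argv[2])):
    c=cam(n);im=cv2.imread(fn);hsv=cv2.cvtColor(im,cv2.COLOR_BGR2HSV);H,S,V=[hsv[:,:,i].astype(int) for i in range(3)]
    X=np.arange(560)[None];Y=np.arange(420)[:,None]
    m=(H>95)&(H<125)&(S>90)&(V>15)
    if n=="top": m&=(X<260)&(X>180)&(Y>110)&(Y<230)
    else: m&=(X>230)&(X<350)&(Y>200)&(Y<310)
    k=big(m.astype(np.uint8)*255)[0].reshape(-1,2)
    print(n,"blue bounds",k.min(0),k.max(0))
    a=np.linspace(0,2*np.pi,180)
    for nm,cy,z in (("home",.131,.093),("high",.131,.103),("short",.119,.103)):
        q=proj(c,np.c_[.590+.065*np.cos(a),cy+.065*np.sin(a),0*a+z]);f=proj(c,np.c_[.590+.048*np.cos(a),cy+.048*np.sin(a),0*a+z-.058+.002])
        print(nm,"rim",q.min(0).round(1),q.max(0).round(1),"foot",f.min(0).round(1),f.max(0).round(1))
E
python3 chk.py pics/s16r.png pics/t16r.png
```

```text
scene blue bounds [252 221] [325 289]
home rim [252.4 223.5] [329.2 283.6] foot [263.2 250.5] [316.8 294.2]
high rim [252.1 219.7] [329.7 279.9] foot [263. 247.] [317.2 290.9]
short rim [247.8 216. ] [324.7 275.1] foot [258.8 243.2] [312.5 286.4]
top blue bounds [193 133] [218 192]
home rim [188.4 129.9] [254.6 194.9] foot [201.6 144.9] [248.  190.6]
high rim [187.5 128.5] [254.3 194.2] foot [200.8 143.7] [247.7 189.8]
short rim [193.6 128.7] [260.4 194.3] foot [206.7 143.9] [253.5 190. ]
```

```bash
python3 -m pendant '[{"travel":[0,-0.05,0],"twist":0},{"travel":[0,-0.1,0],"twist":0},{"travel":[0,-0.13,0],"twist":0},{"travel":[0,-0.13,0],"twist":0}]' | grep -v rot;python3 - <<'E'
from h import *
im=ctrl.get_image("scene")[:,:,::-1];cv2.imwrite("pics/s17r.png",im)
im=ctrl.get_image("top")[:,:,::-1];cv2.imwrite("pics/t17r.png",im);cv2.imwrite("pics/t17.png",cv2.resize(cv2.convertScaleAbs(im[115:280,180:300],alpha=2.3),None,fx=4.5,fy=3.6*1.25))
E
python3 chk.py pics/s17r.png pics/t17r.png
```

```text
time: 28.45
position: [0.5876, -0.1081, 0.2234]
ft_force: [-0.0, 0.3, -0.0]
grip_width: 0.45
scene blue bounds [252 221] [325 289]
home rim [252.4 223.5] [329.2 283.6] foot [263.2 250.5] [316.8 294.2]
high rim [252.1 219.7] [329.7 279.9] foot [263. 247.] [317.2 290.9]
short rim [247.8 216. ] [324.7 275.1] foot [258.8 243.2] [312.5 286.4]
top blue bounds [193 131] [256 194]
home rim [188.4 129.9] [254.6 194.9] foot [201.6 144.9] [248.  190.6]
high rim [187.5 128.5] [254.3 194.2] foot [200.8 143.7] [247.7 189.8]
short rim [193.6 128.7] [260.4 194.3] foot [206.7 143.9] [253.5 190. ]
```

```bash
python3 - <<'E'
import cv2
a=cv2.imread("pics/t17.png");print(a.shape);cv2.imwrite("pics/t17.png",a[:590])
E
```

```text
(742, 540, 3)
```

View pics/t17.png

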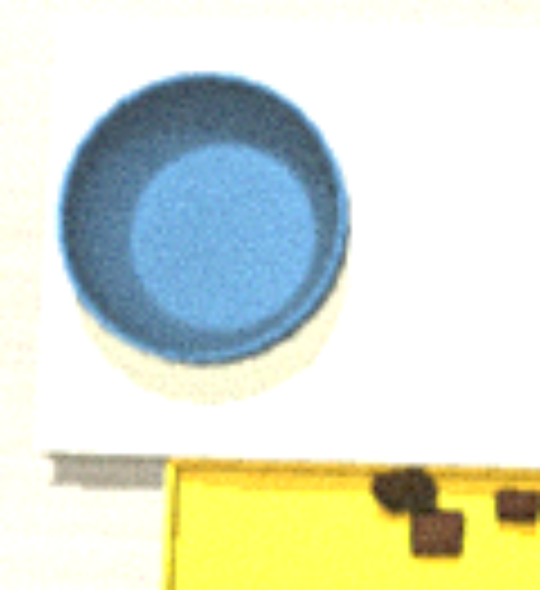

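```bash
python3 - <<'E'
from h import *
c=cam("top");im=cv2.imread("pics/t17r.png");hsv=cv2.cvtColor(im,cv2.COLOR_BGR2HSV);V=hsv[:,:,2].astype(int);H=hsv[:,:,0];S=hsv[:,:,1]
X=np.arange(560)[None];Y=np.arange(420)[:,None];roi=(X<262)&(X>180)&(Y>115)&(Y<205)
b=(H>95)&(H<125)&(S>90)&roi
print(np.percentile(V[b],[10,30,50,70,90]))
f=(b&(V>72)).astype(np.uint8)*255
f=cv2.morphologyEx(f,cv2.MORPH_OPEN,np.ones((5,5)));k=big(f)[0];e=cv2.fitEllipse(k);print("floor",np.round(np.hstack(e),1), ray(c,[e[0]],.040).round(4),ray(c,[e[0]],.045).round(4))
k=big(b.astype(np.uint8)*255)[0];e=cv2.fitEllipse(cv2.convexHull(k));print("rim",np.round(np.hstack(e),1), ray(c,[e[0]],.093).round(4),ray(c,[e[0]],.1).round(4))
print("start check"); im=cv2.imread("pics/top0.png");hsv=cv2.cvtColor(im,cv2.COLOR_BGR2HSV);V=hsv[:,:,2].astype(int);H=hsv[:,:,0];S=hsv[:,:,1]
roi=(X<415)&(X>325)&(Y>115)&(Y<215);b=(H>95)&(H<125)&(S>90)&roi
f=(b&(V>72)).astype(np.uint8)*255
f=cv2.morphologyEx(f,cv2.MORPH_OPEN,np.ones((5,5)));k=big(f)[0];e=cv2.fitEllipse(k);print("floor",np.round(np.hstack(e),1), ray(c,[e[0]],.050).round(4))
k=big(b.astype(np.uint8)*255)[0];e=cv2.fitEllipse(cv2.convexHull(k));print("rim",np.round(np.hstack(e),1), ray(c,[e[0]],.103).round(4))
E
```

```text
[ 56.  70.  92.  98. 102.]
floor [228.7 167.4  41.5  42.5  55.4] [[0.59   0.1226 0.04  ]] [[0.589 0.122 0.045]]
rim [224.5 162.8  63.4  64.3  58.7] [[0.5887 0.1249 0.093 ]] [[0.5873 0.124  0.1   ]]
start check
floor [365.4 171.2  39.6  41.2 103.9] [[ 0.5875 -0.157   0.05  ]]
rim [369.  166.7  64.6  65.6  91.4] [[ 0.5864 -0.1565  0.103 ]]
```

```bash
python3 go.py 0.590 0.099 0.13 0; python3 -m pendant '[{"travel":[0,0.05,0],"twist":0},{"travel":[0,0.11,0],"twist":0},{"travel":[0,0.16,0],"twist":0},{"travel":[0,0.195,0],"twist":0},{"travel":[0,0.207,0],"twist":0},{"travel":[0,0.207,0],"twist":0},{"travel":[0,0.207,0],"twist":0}]' -1 | grep -v rot; python3 go.py 0.590 0.099 0.056 0
```

```text
t 28.55 p [ 0.5881 -0.1043  0.2231] x [ 0.013 -0.002 -1.   ] y [-0.     1.    -0.002] z [1.    0.    0.013] jaw 0.03 F [-0.1  0.1  0.1] g 0.455 q7 0.26
travel [0.0927 0.2035 0.0008]
twist 0.0
twist -3.141
twist 3.142
time: 29.42
position: [0.5882, 0.1006, 0.2228]
ft_force: [-0.7, -0.2, -0.4]
grip_width: 0.008
t 29.43 p [0.5882 0.1006 0.2228] x [ 0.013 -0.003 -1.   ] y [ 0.002  1.    -0.003] z [ 1.    -0.002  0.013] jaw -0.11 F [-0.7 -0.2 -0.4] g 0.008 q7 -0.12
travel [ 0.1668 -0.0011 -0.0004]
twist -0.002
twist -3.144
twist 3.14
```

```bash
python3 -m pendant '[{"travel":[0.05,-0.001,0],"twist":0},{"travel":[0.1,-0.001,0],"twist":0},{"travel":[0.135,-0.001,0],"twist":0},{"travel":[0.155,-0.001,0],"twist":0},{"travel":[0.165,-0.001,0],"twist":0},{"travel":[0.167,-0.001,0],"twist":0},{"travel":[0.167,-0.001,0],"twist":0}]' | grep -v rot; python3 -m pendant '[{"travel":[0.003,0,0],"twist":0},{"travel":[0.006,0,0],"twist":0},{"travel":[0.006,0,0],"twist":0}]' | grep -v rot
```

```text
time: 30.3
position: [0.5913, 0.0992, 0.0569]
ft_force: [0.4, -0.1, -0.2]
grip_width: 0.003
time: 30.68
position: [0.5912, 0.0993, 0.0508]
ft_force: [0.8, 0.3, 0.3]
grip_width: 0.003
```

```bash
for i in 1 2; do python3 -m pendant '[{"travel":[0.002,0,0],"twist":0},{"travel":[0.002,0,0],"twist":0}]' | grep -v -e rot -e wid; done
```

```text
time: 30.92
position: [0.5911, 0.0992, 0.0486]
ft_force: [0.4, 0.4, 0.4]
time: 31.18
position: [0.5913, 0.0992, 0.0466]
ft_force: [-0.6, 0.1, -0.4]
```

```bash
for i in 1 2; do python3 -m pendant '[{"travel":[0.0015,0,0],"twist":0},{"travel":[0.0015,0,0],"twist":0}]' | grep -v -e rot -e wid; done
```

```text
time: 31.42
position: [0.5915, 0.0993, 0.0461]
ft_force: [-1.2, 0.0, 6.3]
time: 31.68
position: [0.5916, 0.0995, 0.0458]
ft_force: [-2.9, -0.6, 9.0]
```

```bash
python3 -m pendant '[{"travel":[0.001,0.002,0],"twist":0},{"travel":[0.002,0.004,0],"twist":0},{"travel":[0.003,0.006,0],"twist":0},{"travel":[0.003,0.008,0],"twist":0},{"travel":[0.003,0.009,0],"twist":0}]' | grep -v -e rot -e wid; python3 - <<'E'
from h import *
im=ctrl.get_image("scene")[:,:,::-1];cv2.imwrite("pics/s18.png",cv2.resize(cv2.convertScaleAbs(im[180:330,200:380],alpha=2),None,fx=4,fy=4))
E
```

```text
time: 32.3
position: [0.5914, 0.109, 0.0424]
ft_force: [-0.9, 0.3, 0.6]
```

View pics/s18.png

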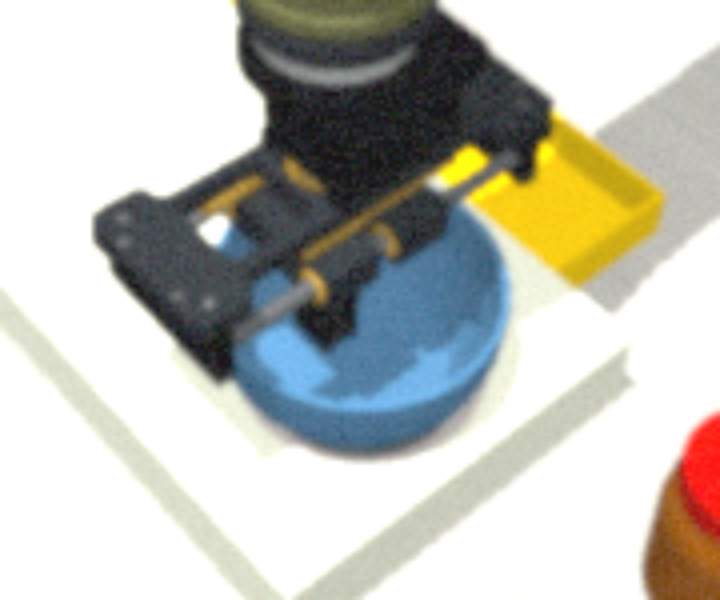

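```bash
cat > fin.py <<'E'
from h import *
import sys
n=sys.argv[1]
im=ctrl.get_image("scene")[:,:,::-1];cv2.imwrite(f"pics/s{n}r.png",im);cv2.imwrite(f"pics/s{n}.png",cv2.resize(cv2.convertScaleAbs(im[100:340,100:420],alpha=2),None,fx=2.45,fy=2.45))
im=ctrl.get_image("top")[:,:,::-1].copy();cv2.imwrite(f"pics/t{n}r.png",im)
cv2.imwrite(f"pics/t{n}.png",cv2.resize(cv2.convertScaleAbs(im[110:280,110:490],alpha=2),None,fx=2.1,fy=2.1))
c=cam("top");hsv=cv2.cvtColor(im,cv2.COLOR_BGR2HSV);V=hsv[:,:,2].astype(int);H=hsv[:,:,0];S=hsv[:,:,1]
X=np.arange(560)[None];Y=np.arange(420)[:,None];b=(H>95)&(H<125)&(S>90)&(X<262)&(X>180)&(Y>115)&(Y<205)
f=cv2.morphologyEx((b&(V>72)).astype(np.uint8)*255,cv2.MORPH_OPEN,np.ones((5,5)));e=cv2.fitEllipse(big(f)[0]);print("floor",np.round(np.hstack(e),1),ray(c,[e[0]],.040).round(4))
e=cv2.fitEllipse(cv2.convexHull(big(b.astype(np.uint8)*255)[0]));print("rim",np.round(np.hstack(e),1),ray(c,[e[0]],.093).round(4))
E
python3 -m pendant '[{"travel":[-0.03,0,0],"twist":0},{"travel":[-0.08,0,0],"twist":0},{"travel":[-0.13,0,0],"twist":0},{"travel":[-0.17,-0.05,0],"twist":0},{"travel":[-0.17,-0.1,0],"twist":0},{"travel":[-0.17,-0.15,0],"twist":0},{"travel":[-0.17,-0.2,0],"twist":0},{"travel":[-0.17,-0.23,0],"twist":0},{"travel":[-0.17,-0.23,0],"twist":0}]' | grep -v rot; python3 fin.py 19; python3 chk.py pics/s19r.png pics/t19r.png
```

```text
time: 33.48
position: [0.5878, -0.1242, 0.2127]
ft_force: [0.8, 0.3, 0.5]
grip_width: 0.008
floor [227.  167.6  41.7  42.6  57.8] [[0.5895 0.1261 0.04  ]]
rim [223.6 162.9  63.4  64.4  76.9] [[0.5885 0.1268 0.093 ]]
scene blue bounds [253 223] [326 291]
home rim [252.4 223.5] [329.2 283.6] foot [263.2 250.5] [316.8 294.2]
high rim [252.1 219.7] [329.7 279.9] foot [263. 247.] [317.2 290.9]
short rim [247.8 216. ] [324.7 275.1] foot [258.8 243.2] [312.5 286.4]
top blue bounds [192 131] [255 194]
home rim [188.4 129.9] [254.6 194.9] foot [201.6 144.9] [248.  190.6]
high rim [187.5 128.5] [254.3 194.2] foot [200.8 143.7] [247.7 189.8]
short rim [193.6 128.7] [260.4 194.3] foot [206.7 143.9] [253.5 190. ]
```

View pics/s19.png

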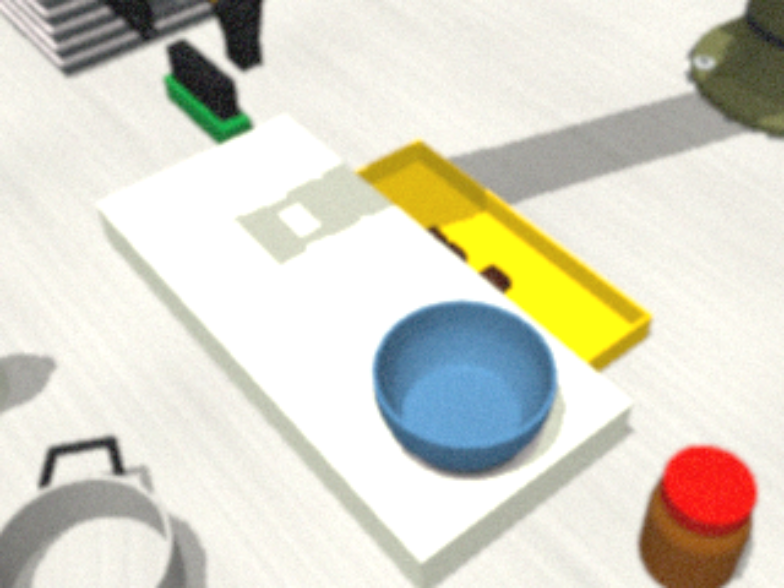

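View pics/t19.png

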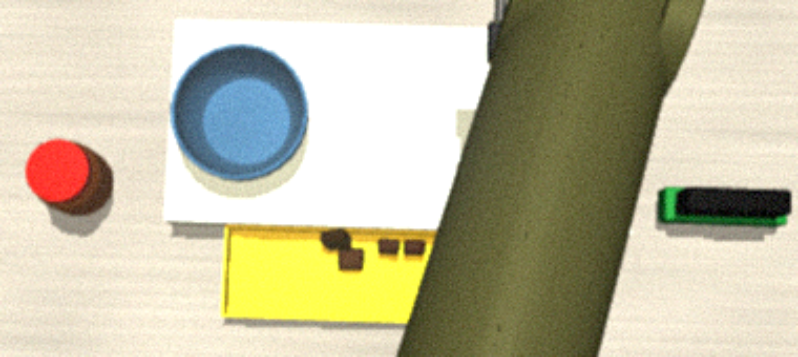

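```bash
python3 go.py 0.590 0.103 0.2127 0; python3 -m pendant '[{"travel":[0,0.05,0],"twist":0},{"travel":[0,0.11,0],"twist":0},{"travel":[0,0.17,0],"twist":0},{"travel":[0,0.21,0],"twist":0},{"travel":[0,0.226,0.001],"twist":0},{"travel":[0,0.226,0.001],"twist":0},{"travel":[0.04,0.226,0.001],"twist":0},{"travel":[0.08,0.226,0.001],"twist":0},{"travel":[0.1,0.226,0.001],"twist":0},{"travel":[0.1,0.226,0.001],"twist":0}]' -1 | grep -v rot; python3 go.py 0.590 0.103 0.048 0
```

```text
t 33.58 p [ 0.5886 -0.1197  0.2124] x [ 0.014  0.    -1.   ] y [0.001 1.    0.   ] z [ 1.    -0.001  0.014] jaw -0.07 F [ 0.1  0.8 -1.1] g 0.01 q7 0.29
travel [-0.0003  0.2227  0.0011]
twist -0.001
twist -3.143
twist 3.14
time: 34.83
position: [0.5906, 0.1044, 0.1114]
ft_force: [0.8, 0.3, 0.3]
grip_width: 0.004
t 34.83 p [0.5906 0.1044 0.1114] x [ 0.011 -0.001 -1.   ] y [ 0.003  1.    -0.001] z [ 1.    -0.003  0.011] jaw -0.2 F [0.8 0.3 0.3] g 0.004 q7 -0.08
travel [ 0.0634 -0.0013 -0.0013]
twist -0.003
twist -3.145
twist 3.138
```

```bash
python3 -m pendant '[{"travel":[0.03,-0.001,-0.001],"twist":0},{"travel":[0.05,-0.001,-0.001],"twist":0},{"travel":[0.06,-0.001,-0.001],"twist":0},{"travel":[0.065,-0.001,-0.001],"twist":0},{"travel":[0.066,-0.001,-0.001],"twist":0}]' | grep -v rot; for i in 1 2 3; do python3 -m pendant '[{"travel":[0.0015,0,0],"twist":0},{"travel":[0.0015,0,0],"twist":0}]' | grep -v -e rot -e wid; done
```

```text
time: 35.45
position: [0.5907, 0.1034, 0.0458]
ft_force: [-0.6, -0.0, 0.2]
grip_width: 0.006
time: 35.7
position: [0.5911, 0.1036, 0.0447]
ft_force: [0.0, -0.1, 0.1]
time: 35.95
position: [0.5911, 0.1036, 0.0432]
ft_force: [0.2, 0.3, 0.6]
time: 36.2
position: [0.5913, 0.1036, 0.0423]
ft_force: [-2.3, -0.2, 4.9]
```

```bash
python3 -m pendant '[{"travel":[0.002,0.001,0],"twist":0},{"travel":[0.003,0.003,0],"twist":0},{"travel":[0.004,0.005,0],"twist":0},{"travel":[0.004,0.007,0],"twist":0},{"travel":[0.005,0.009,0],"twist":0}]' | grep -v -e rot -e wid;  python3 -m pendant '[{"travel":[0.001,0.001,0],"twist":0},{"travel":[0.001,0.002,0],"twist":0}]' | grep -v -e rot -e wid
```

```text
time: 36.83
position: [0.5922, 0.1061, 0.0403]
ft_force: [-8.9, -13.4, 26.7]
time: 37.08
position: [0.5926, 0.1057, 0.0405]
ft_force: [-3.6, -4.8, 10.8]
```

```bash
python3 -m pendant '[{"travel":[-0.03,0,0],"twist":0},{"travel":[-0.08,0,0],"twist":0},{"travel":[-0.13,0,0],"twist":0},{"travel":[-0.17,-0.05,0],"twist":0},{"travel":[-0.17,-0.1,0],"twist":0},{"travel":[-0.17,-0.15,0],"twist":0},{"travel":[-0.17,-0.2,0],"twist":0},{"travel":[-0.17,-0.23,0],"twist":0},{"travel":[-0.17,-0.23,0],"twist":0}]' | grep -v rot; python3 fin.py 20; python3 chk.py pics/s20r.png pics/t20r.png
```

```text
time: 38.2
position: [0.5879, -0.1264, 0.2123]
ft_force: [0.6, -0.0, 0.2]
grip_width: 0.008
floor [226.  167.5  41.5  42.4  85.3] [[0.5897 0.1282 0.04  ]]
rim [223.  162.7  63.3  64.4  82.4] [[0.5889 0.1279 0.093 ]]
scene blue bounds [253 225] [326 292]
home rim [252.4 223.5] [329.2 283.6] foot [263.2 250.5] [316.8 294.2]
high rim [252.1 219.7] [329.7 279.9] foot [263. 247.] [317.2 290.9]
short rim [247.8 216. ] [324.7 275.1] foot [258.8 243.2] [312.5 286.4]
top blue bounds [191 131] [255 194]
home rim [188.4 129.9] [254.6 194.9] foot [201.6 144.9] [248.  190.6]
high rim [187.5 128.5] [254.3 194.2] foot [200.8 143.7] [247.7 189.8]
short rim [193.6 128.7] [260.4 194.3] foot [206.7 143.9] [253.5 190. ]
```

View pics/s20.png

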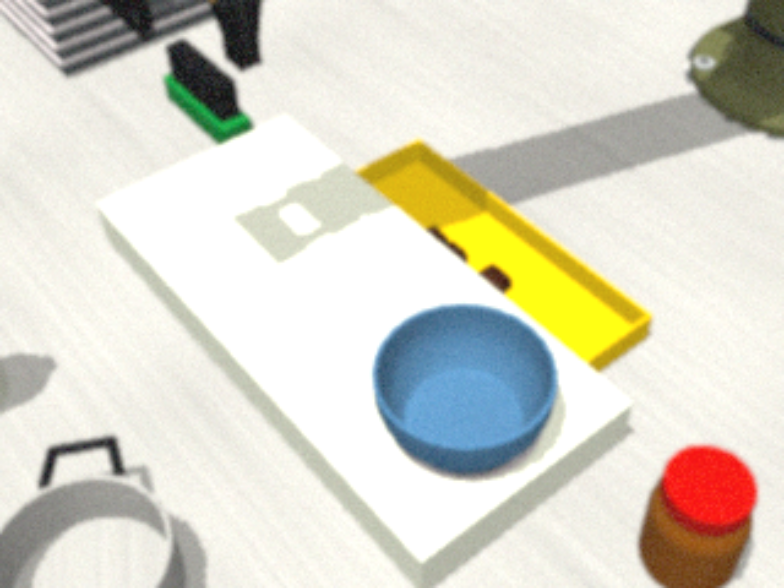

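```bash
python3 - <<'E'
from h import *
c=cam("top");im=cv2.imread("pics/top0.png");V=cv2.cvtColor(im,cv2.COLOR_BGR2HSV)[:,:,2].astype(int)
X=np.arange(560)[None];Y=np.arange(420)[:,None];roi=(X>193)&(X<258)&(Y>133)&(Y<203)
for th,z in ((70,.035),(80,.035),(112,.045),(118,.045)):
    k=big(((cv2.GaussianBlur(V.astype(np.float32),(3,3),0)<th)&roi).astype(np.uint8)*255)[0];e=cv2.fitEllipse(cv2.convexHull(k))
    W=ray(c,k.reshape(-1,2),z)[:,:2];print(th,np.round(np.hstack(e),1),ray(c,[e[0]],z).round(4),(W.max(0)-W.min(0)).round(4))
E
```

```text
70 [224.9 167.9  42.9  44.1  69.5] [[0.5897 0.1311 0.035 ]] [0.0889 0.0897]
80 [224.9 167.8  44.1  45.   56.4] [[0.5899 0.1311 0.035 ]] [0.0929 0.0917]
112 [224.4 167.   53.2  54.2  70.3] [[0.5896 0.1309 0.045 ]] [0.109  0.1096]
118 [224.3 167.1  54.3  55.1  61.1] [[0.5894 0.131  0.045 ]] [0.1129 0.1115]
```

```bash
python3 -m pendant '[{"travel":[0,0.06,0],"twist":0},{"travel":[0,0.12,0],"twist":0},{"travel":[0,0.18,0],"twist":0},{"travel":[0,0.24,0],"twist":0},{"travel":[0,0.265,0.001],"twist":0},{"travel":[0,0.27,0.001],"twist":0},{"travel":[0.04,0.27,0.001],"twist":0},{"travel":[0.08,0.27,0.001],"twist":0},{"travel":[0.11,0.27,0.001],"twist":0},{"travel":[0.11,0.27,0.001],"twist":0}]' -1 | grep -v rot; python3 go.py 0.590 0.147 0.047 0
```

```text
time: 39.55
position: [0.5914, 0.1442, 0.0976]
ft_force: [-0.2, 0.2, 0.6]
grip_width: 0.006
t 39.55 p [0.5914 0.1442 0.0976] x [ 0.008 -0.011 -1.   ] y [ 0.011  1.    -0.011] z [ 1.    -0.01   0.008] jaw -0.6 F [-0.2  0.2  0.6] g 0.006 q7 -0.15
travel [ 0.0506  0.0034 -0.0018]
twist -0.01
twist -3.152
twist 3.131
```

```bash
python3 -m pendant '[{"travel":[0.025,0.003,-0.002],"twist":0},{"travel":[0.04,0.003,-0.002],"twist":0},{"travel":[0.048,0.003,-0.002],"twist":0},{"travel":[0.05,0.003,-0.002],"twist":0},{"travel":[0.05,0.003,-0.002],"twist":0}]' | grep -v rot; for i in 1 2 3; do python3 -m pendant '[{"travel":[0,0.002,0],"twist":0},{"travel":[0,0.004,0],"twist":0},{"travel":[0,0.004,0],"twist":0}]' | grep -v -e rot -e wid; done
```

```text
time: 40.17
position: [0.5904, 0.1467, 0.0483]
ft_force: [-0.5, -1.0, -0.3]
grip_width: 0.007
time: 40.55
position: [0.5905, 0.1511, 0.0484]
ft_force: [0.5, -0.1, -0.7]
time: 40.92
position: [0.5905, 0.1555, 0.0483]
ft_force: [-0.3, -0.1, -0.4]
time: 41.3
position: [0.5905, 0.1598, 0.0483]
ft_force: [0.5, -0.2, 0.7]
```

```bash
for i in 1 2 3; do python3 -m pendant '[{"travel":[0,0.0015,0],"twist":0},{"travel":[0,0.0015,0],"twist":0}]' | grep -v -e rot -e wid; done
```

```text
time: 41.55
position: [0.5905, 0.1615, 0.0482]
ft_force: [-1.1, 0.7, -0.3]
time: 41.8
position: [0.5905, 0.1632, 0.0482]
ft_force: [-0.2, 0.1, 0.1]
time: 42.05
position: [0.5905, 0.165, 0.0482]
ft_force: [0.3, -0.7, 0.1]
```

```bash
for i in 1 2; do python3 -m pendant '[{"travel":[0,0.001,0],"twist":0},{"travel":[0,0.001,0],"twist":0}]' | grep -v -e rot -e wid; done
```

```text
time: 42.3
position: [0.5905, 0.1658, 0.0481]
ft_force: [0.2, -1.3, 0.4]
time: 42.55
position: [0.5905, 0.1662, 0.0481]
ft_force: [0.2, -0.5, 0.6]
```

```bash
for i in 1 2; do python3 -m pendant '[{"travel":[0,0.001,0],"twist":0},{"travel":[0,0.001,0],"twist":0}]' | grep -v -e rot -e wid; done
```

```text
time: 42.8
position: [0.5905, 0.1665, 0.048]
ft_force: [-0.3, -2.8, -0.7]
time: 43.05
position: [0.5906, 0.167, 0.048]
ft_force: [-0.4, -3.2, 0.4]
```

```bash
for i in 1 2 3; do python3 -m pendant '[{"travel":[0,0.0015,0],"twist":0},{"travel":[0,0.0015,0],"twist":0}]' | grep -v -e rot -e wid; done; python3 - <<'E'
from h import *
im=ctrl.get_image("scene")[:,:,::-1];cv2.imwrite("pics/s21r.png",im)
cv2.imwrite("pics/s21.png",cv2.resize(cv2.convertScaleAbs(im[180:330,200:380],alpha=2),None,fx=4,fy=4))
E
```

```text
time: 43.3
position: [0.5906, 0.1686, 0.048]
ft_force: [-0.9, -2.8, 1.5]
time: 43.55
position: [0.5908, 0.1704, 0.048]
ft_force: [0.0, -2.9, 0.1]
time: 43.8
position: [0.5908, 0.1715, 0.048]
ft_force: [0.2, -4.4, 0.6]
```

View pics/s21.png

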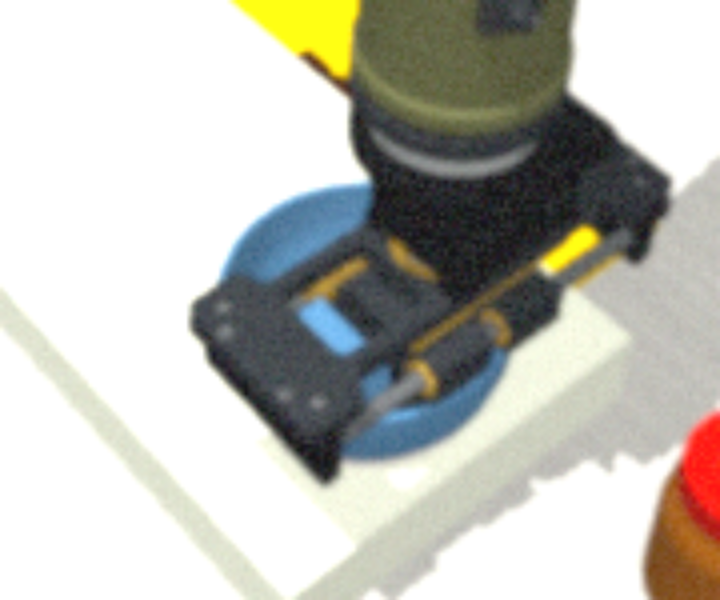

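```bash
python3 -m pendant '[{"travel":[0,-0.01,0],"twist":0},{"travel":[-0.01,-0.03,0],"twist":0},{"travel":[-0.06,-0.03,0],"twist":0},{"travel":[-0.11,-0.03,0],"twist":0},{"travel":[-0.16,-0.05,0],"twist":0},{"travel":[-0.17,-0.11,0],"twist":0},{"travel":[-0.17,-0.17,0],"twist":0},{"travel":[-0.17,-0.23,0],"twist":0},{"travel":[-0.17,-0.29,0],"twist":0},{"travel":[-0.17,-0.29,0],"twist":0}]' | grep -v rot; python3 fin.py 22; python3 chk.py pics/s22r.png pics/t22r.png
```

```text
time: 45.1
position: [0.5848, -0.1247, 0.2233]
ft_force: [0.4, 0.0, 0.9]
grip_width: 0.009
floor [223.6 167.4  41.8  42.2  90.8] [[0.5898 0.1331 0.04  ]]
rim [220.4 162.7  63.3  64.6  80.6] [[0.5889 0.1331 0.093 ]]
scene blue bounds [255 226] [328 293]
home rim [252.4 223.5] [329.2 283.6] foot [263.2 250.5] [316.8 294.2]
high rim [252.1 219.7] [329.7 279.9] foot [263. 247.] [317.2 290.9]
short rim [247.8 216. ] [324.7 275.1] foot [258.8 243.2] [312.5 286.4]
top blue bounds [188 131] [252 194]
home rim [188.4 129.9] [254.6 194.9] foot [201.6 144.9] [248.  190.6]
high rim [187.5 128.5] [254.3 194.2] foot [200.8 143.7] [247.7 189.8]
short rim [193.6 128.7] [260.4 194.3] foot [206.7 143.9] [253.5 190. ]
```

View pics/s22.png

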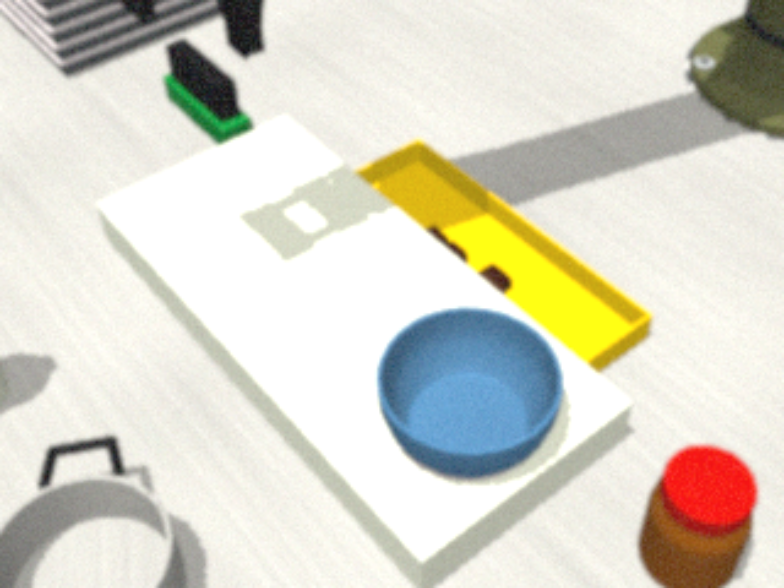

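View pics/t22.png

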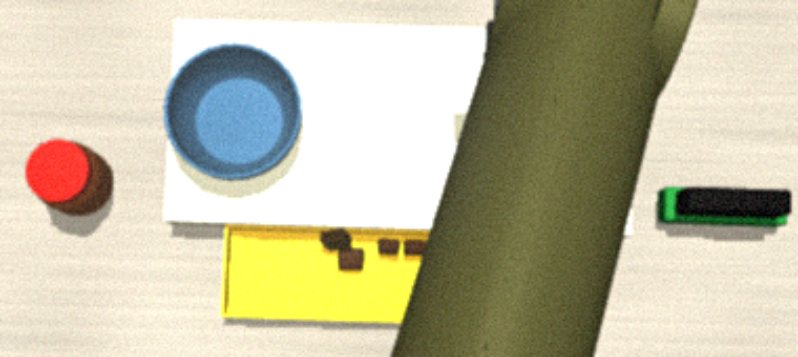

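```bash
python3 -m pendant '[{"travel":[0,0.06,0],"twist":0},{"travel":[0,0.12,0.002],"twist":0},{"travel":[0,0.18,0.003],"twist":0},{"travel":[0,0.22,0.004],"twist":0},{"travel":[0,0.235,0.005],"twist":0},{"travel":[0,0.238,0.005],"twist":0},{"travel":[0.04,0.238,0.005],"twist":0},{"travel":[0.08,0.238,0.005],"twist":0},{"travel":[0.12,0.238,0.005],"twist":0},{"travel":[0.12,0.238,0.005],"twist":0}]' -1 | grep -v rot; python3 go.py 0.590 0.113 0.048 0
```

```text
time: 46.45
position: [0.5929, 0.1159, 0.097]
ft_force: [-0.4, 0.9, 0.2]
grip_width: 0.006
t 46.45 p [0.5929 0.1159 0.097 ] x [ 0.004 -0.015 -1.   ] y [ 0.015  1.    -0.015] z [ 1.    -0.015  0.005] jaw -0.87 F [-0.4  0.9  0.2] g 0.006 q7 -0.1
travel [ 0.049  -0.0023 -0.0031]
twist -0.015
twist -3.157
twist 3.126
```

```bash
python3 -m pendant '[{"travel":[0.025,-0.002,-0.003],"twist":-0.015},{"travel":[0.04,-0.004,-0.003],"twist":-0.015},{"travel":[0.047,-0.007,-0.003],"twist":-0.015},{"travel":[0.049,-0.012,-0.003],"twist":-0.015},{"travel":[0.049,-0.015,-0.003],"twist":-0.015},{"travel":[0.049,-0.015,-0.003],"twist":-0.015}]' | grep -v rot; for i in 1 2; do python3 -m pendant '[{"travel":[0,-0.001,0],"twist":0},{"travel":[0,-0.001,0],"twist":0}]' | grep -v -e rot -e wid; done
```

```text
time: 47.2
position: [0.5905, 0.0999, 0.049]
ft_force: [-0.9, 1.1, -1.0]
grip_width: 0.007
time: 47.45
position: [0.5907, 0.099, 0.0493]
ft_force: [-0.1, -0.4, -0.4]
time: 47.7
position: [0.5907, 0.0979, 0.0493]
ft_force: [-0.3, -0.7, -0.5]
```

```bash
for i in 1 2 3; do python3 -m pendant '[{"travel":[0,-0.001,0],"twist":0},{"travel":[0,-0.001,0],"twist":0}]' | grep -v -e rot -e wid; done
```

```text
time: 47.95
position: [0.5907, 0.0974, 0.0493]
ft_force: [0.3, 1.4, 0.3]
time: 48.2
position: [0.5906, 0.097, 0.0493]
ft_force: [-0.3, 2.2, 0.3]
time: 48.45
position: [0.5906, 0.0965, 0.0494]
ft_force: [-0.1, 2.4, -0.2]
```

```bash
for i in 1 2; do python3 -m pendant '[{"travel":[0,-0.0015,0],"twist":0},{"travel":[0,-0.0015,0],"twist":0}]' | grep -v -e rot -e wid; done
```

```text
time: 48.7
position: [0.5906, 0.0948, 0.0494]
ft_force: [0.4, 2.8, -0.2]
time: 48.95
position: [0.5907, 0.093, 0.0494]
ft_force: [-0.4, 2.6, 0.2]
```

```bash
python3 -m pendant '[{"travel":[0,0.01,0],"twist":0},{"travel":[-0.02,0.015,0],"twist":0},{"travel":[-0.07,0.015,0],"twist":0},{"travel":[-0.12,0.015,0],"twist":0},{"travel":[-0.17,-0.03,0],"twist":0},{"travel":[-0.19,-0.09,0],"twist":0},{"travel":[-0.19,-0.15,0],"twist":0},{"travel":[-0.19,-0.21,0],"twist":0},{"travel":[-0.19,-0.23,0],"twist":0},{"travel":[-0.19,-0.23,0],"twist":0}]' | grep -v rot; python3 fin.py 23; python3 chk.py pics/s23r.png pics/t23r.png | grep -e blue
```

```text
time: 50.2
position: [0.5889, -0.1373, 0.2438]
ft_force: [-0.0, -1.0, -0.9]
grip_width: 0.002
floor [225.6 167.5  41.7  42.5  57. ] [[0.5897 0.129  0.04  ]]
rim [222.5 162.8  63.3  64.5  85.1] [[0.5888 0.1289 0.093 ]]
scene blue bounds [253 225] [326 292]
top blue bounds [190 131] [254 194]
```

```bash
python3 - <<'E'
import cv2,numpy as np
t=cv2.imread("pics/t23r.png");s=cv2.imread("pics/s23r.png")
a=cv2.resize(cv2.convertScaleAbs(t[205:275,210:320],alpha=2.5),None,fx=6,fy=6)
b=cv2.resize(cv2.convertScaleAbs(s[165:240,230:350],alpha=2.5),None,fx=6,fy=6)
cv2.imwrite("pics/z1.png",a);cv2.imwrite("pics/z2.png",b)
E
```

```text
(no output)
```

View pics/z1.png

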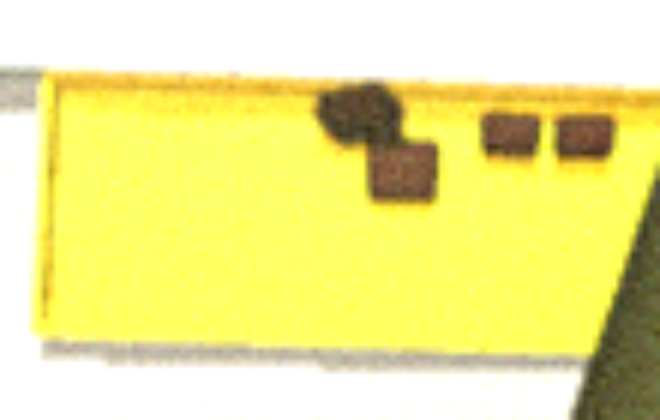

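View pics/z2.png

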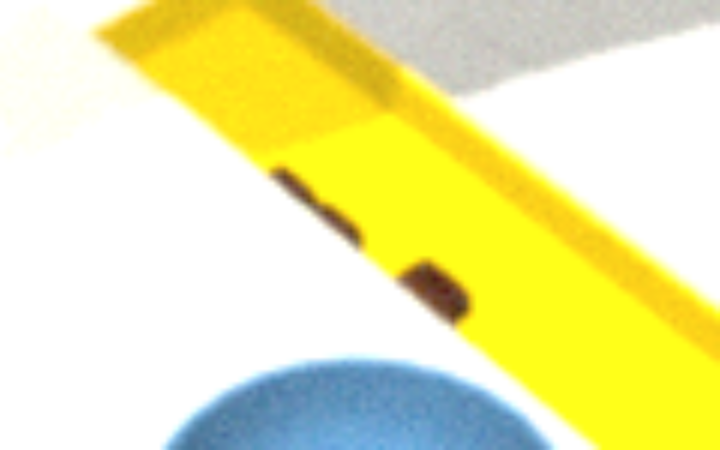

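All four chunks lie inside the tray, one leaning against its neighbour and the side wall. I'm handing the job in.

```bash
python3 -c "
from bench import ctrl
print(ctrl.close_job())"
```

```text
the job is handed in; nothing more can be done
None
```

The job is done and handed in at about 50 s of the 72 s allowed; no verdict was reported.

- **Chunks and scraper:** I gripped the scraper by its handle and swept all four chunks into the tray in one direction. I then set it upright on the bench beyond the board's end, clear of board and tray. In the last pictures all four chunks are inside the tray walls, one of them leaning on its neighbour and the board-side wall.
- **Bowl:** I slid it along the board with the fingers pushing inside it, and it stuck on the rear slope of the rest, about 8 mm short and slightly tilted. Pressing down on the rear of its inner floor and nudging it brought it down. The fingertips then met that floor at 40.3 mm, against 40.0 mm expected when home.
- **Last bowl check:** Rim and floor centres agree within 1 mm, so it is level. It sits at y ≈ 0.129 m against 0.131 m measured for the rest. That is about 2 mm off centre, inside the rest's ±2 mm play and the camera's error. I did not nudge it again.
- **Jar:** It is still standing and was not touched. I judged that from the pictures and did not re-measure its position.

The highest force reading was about 31 N, while pressing the bowl down.

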